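# Weigh out a portion of descaling blocks and shut the jars

### The job

Make up a weighed portion of descaling blocks: unscrew the captive cap of the jar on the balance fully, drop blocks in through its opening until the beam rests level against the brass weights, then screw that cap fully shut. Put every block that is left over into the other jar on the worktop, through the opening in its cap in the same way, and leave that cap screwed fully shut too, even if no block was left over. Leave the weights in their pan and do not disturb the tin, the mug and the slim bottle.

Things in the scene. Friction and masses are not known exactly. Their poses are not given: they have to be found in the camera images.
- weigh_cap (a joint): Screw cap of the weighing jar, the clear jar fixed on the balance. It never comes off. Joint value 0 = screwed fully shut; it grows as the cap is unscrewed (anticlockwise from above) to a stop at 1.45 rad = fully open, climbing 2 mm per rad, and stays where left (friction 0.04 Nm). Only when fully open does the gap in its disc lie over the gap in the jar's top.
- weigh_knob (a point): On the axis of the fluted round black knob on the weighing jar's cap: knob 37 mm across, from 12 mm below this point to 12 mm above; frame turns with the cap, z up. The cap is a 128 mm black disc, 6 mm thick, top face 12 mm below this point, with an 80 degree sector cut out from hub (radius 22 mm) to rim.
- weigh_window (a point): Middle of the gap in the weighing jar's grey fixed top, on its upper face (the cap's disc lies on that, 3 mm higher when open). Frame of the jar, z up: the jar's axis is at -41 mm along y; the gap spreads 40 degrees either side of +y, from the hub (radius 22 mm) to the wall (radius 60 mm).
- weigh_jar (a point): Centre of the underside of the weighing jar: clear, 128 mm across, 62 mm high to its fixed top, inner floor 5 mm up, inside 120 mm across with an 18 mm spindle in the middle. z up, x points to the weights' pan, the gap in its top lies to +y. The jar rises and sinks up to 8 mm with the beam.
- beam (a joint): Tilt of the balance's beam, rad: 0 = level, positive = the weights' pan is low (the jar is too light), negative = the jar is too heavy. The empty jar balances the empty pan; one block or one weight too many tilts it fully, to its stop at 0.089. It settles in about 2 s when nothing touches it.
- pan_floor (a point): Centre of the floor of the weights' pan, a shallow steel dish 88 mm across on the balance's other side, 180 mm from the weighing jar's axis.
- balance: White two-pan balance, base 260 x 100 x 20 mm, fixed to the worktop; origin in the middle of its underside, x points to the weights' pan, -x to the weighing jar; the jar's underside is 46 mm up when level. Wall cabinets hang behind and above it: fronts at x = 0.585 from z = 0.457 up, with an upright bar handle at x = 0.55, y = 0.115; cross the worktop with the wrist close to the robot.
- stock_jar: The stock jar: the same clear jar as the weighing jar (128 mm across, 62 mm to its fixed top, same cap), fixed on the worktop; origin at the centre of its underside, the gap in its fixed top lies to its +y, z up.
- stock_cap (a joint): Screw cap of the stock jar, found partly unscrewed. It never comes off. Joint value 0 = screwed fully shut; it grows as the cap is unscrewed (anticlockwise from above) to a stop at 1.45 rad = fully open, climbing 2 mm per rad, and stays where left (friction 0.04 Nm). Only when fully open does the gap in its disc lie over the gap in the jar's top.
- stock_knob (a point): On the axis of the fluted round black knob on the stock jar's cap: knob 37 mm across, from 12 mm below this point to 12 mm above; frame turns with the cap, z up. The cap is a 128 mm black disc, 6 mm thick, top face 12 mm below this point, with an 80 degree sector cut out from hub (radius 22 mm) to rim.
- stock_window (a point): Middle of the gap in the stock jar's grey fixed top, on its upper face (the cap's disc lies on that, 3 mm higher when open). Frame of the jar, z up: the jar's axis is at -41 mm along y; the gap spreads 40 degrees either side of +y, from the hub (radius 22 mm) to the wall (radius 60 mm).
- block_1: Brick-brown pressed descaling block, 26 (x) x 22 (y) x 18 (z) mm, 25 g, lying on the worktop left of the balance; all blocks are alike; origin at the centre of its underside (if it tips over, of that same face). May be absent.
- block_2: Brick-brown pressed descaling block, 26 (x) x 22 (y) x 18 (z) mm, 25 g, lying on the worktop left of the balance; all blocks are alike; origin at the centre of its underside (if it tips over, of that same face). May be absent.
- block_3: Brick-brown pressed descaling block, 26 (x) x 22 (y) x 18 (z) mm, 25 g, lying on the worktop left of the balance; all blocks are alike; origin at the centre of its underside (if it tips over, of that same face). May be absent.
- block_4: Brick-brown pressed descaling block, 26 (x) x 22 (y) x 18 (z) mm, 25 g, lying on the worktop left of the balance; all blocks are alike; origin at the centre of its underside (if it tips over, of that same face). May be absent.
- weight_1: Small brass knob weight, 20 mm across, 29 mm high, 25 g (the same as one block), standing in the weights' pan; origin at the centre of its underside. May be absent.
- weight_2: Small brass knob weight, 20 mm across, 29 mm high, 25 g (the same as one block), standing in the weights' pan; origin at the centre of its underside. May be absent.
- weight_3: Small brass knob weight, 20 mm across, 29 mm high, 25 g (the same as one block), standing in the weights' pan; origin at the centre of its underside. May be absent.
- tin: Food tin, 75 mm across, 58 mm high, bystander; origin at the centre of its underside.
- mug: White mug, 89 mm high, bystander; origin at the centre of its underside.
- spray_bottle: Slim plastic bottle, 58 mm across, 208 mm high, bystander; origin at the centre of its underside.

How it is judged:
On the way, in this order (a step that is already met when the one before it is completed fails the run):
1. the weighing jar's cap is unscrewed (value of joint weigh_cap above 1.2 rad), for 0.2 s.
2. with blocks in the weighing jar and the robot clear of the balance, the beam rests level (((horizontal distance between block_1 and weigh_jar below 0.058 m and z of block_1 in the frame of weigh_jar between 0 and 0.052 m) or (horizontal distance between block_2 and weigh_jar below 0.058 m and z of block_2 in the frame of weigh_jar between 0 and 0.052 m) or (horizontal distance between block_3 and weigh_jar below 0.058 m and z of block_3 in the frame of weigh_jar between 0 and 0.052 m) or (horizontal distance between block_4 and weigh_jar below 0.058 m and z of block_4 in the frame of weigh_jar between 0 and 0.052 m)) and value of joint beam between -0.035 and 0.035 rad and velocity of joint beam between -0.05 and 0.05 rad/s and contact force between each of the arm, the fingers and balance below 0.2 N), for 0.5 s.
At the end, for the whole second after the job is handed in: Both caps are screwed shut (within 0.08 rad), every block lies inside one of the two jars and is at rest, the weights are in their pan, and the beam is level within 0.035 rad (value of joint each of weigh_cap, stock_cap below 0.08 rad and value of joint beam between -0.035 and 0.035 rad and ((horizontal distance between block_1 and weigh_jar below 0.058 m and z of block_1 in the frame of weigh_jar between 0 and 0.052 m) or (horizontal distance between block_1 and stock_jar below 0.058 m and z of block_1 in the frame of stock_jar below 0.052 m)) and ((horizontal distance between block_2 and weigh_jar below 0.058 m and z of block_2 in the frame of weigh_jar between 0 and 0.052 m) or (horizontal distance between block_2 and stock_jar below 0.058 m and z of block_2 in the frame of stock_jar below 0.052 m)) and ((horizontal distance between block_3 and weigh_jar below 0.058 m and z of block_3 in the frame of weigh_jar between 0 and 0.052 m) or (horizontal distance between block_3 and stock_jar below 0.058 m and z of block_3 in the frame of stock_jar below 0.052 m)) and ((horizontal distance between block_4 and weigh_jar below 0.058 m and z of block_4 in the frame of weigh_jar between 0 and 0.052 m) or (horizontal distance between block_4 and stock_jar below 0.058 m and z of block_4 in the frame of stock_jar below 0.052 m)) and distance between each of weight_1, weight_2, weight_3 and pan_floor below 0.045 m and linear speed of each of block_1, block_2, block_3, block_4 below 0.02 m/s); the robot touches nothing.
It fails at once if the tin, the mug or the slim bottle was shifted by more than 30 mm or tipped (distance of any of tin, mug, spray_bottle from where it was at the start of the episode above 0.03 m or angle between any of tin, mug, spray_bottle's own z axis and vertical above 0.4 rad).
Of block_1, block_2, block_3, block_4 only 3 to 4 are there at a start; the rules pass over those that are not, and their reading is None.
Of weight_1, weight_2, weight_3 only 1 to 3 are there at a start; the rules pass over those that are not, and their reading is None.
At some moment in a run one of block_1, block_2, block_3, block_4 may be knocked a few centimetres aside while the robot is not near it.
Once in a run the grip may slacken for a moment while it holds something.
It also fails if it takes over 210 s, if anything falls off the work surface, if the arm or the gripper's body presses on something with over 40 N, if the wrist force passes 120 N, or if a joint passes its speed limit or range.

### The arm

A 7-joint arm with a two-finger parallel gripper is mounted at the origin on a cart in front of the work surface, level with it; the furniture and walls round the work are solid. World frame = base frame: x ahead of the robot, y to its left, z up, the work surface at z = 0. Lengths are in m, angles in rad, forces in N, time in s.
With the tool pointing down it reaches from about 0.425 to 0.875 m from the base axis. Payload 4.7 kg.
Tool frame: the origin (TCP) lies between the finger pads; the fingertips stand 11 mm ahead of it and the grasp point (between the pads) lies 8 mm behind it; z points along the fingers, y is the line along which they close (so a half turn about z gives the same grasp; the last joint's range is limited). The gripper opens to 85 mm and grips with 20 to 120 N. Pads are 22 mm wide; open, the fingers measure 114 mm over their backs; the gripper's body (76 mm by 85 mm) begins 54 mm behind the grasp point. The pads swing forward as they close: fully open they stand 13 mm farther back than shut.
Start: joints at [-1.202, 0.321, -0.07, 1.45, 0.023, 1.371, -0.057], TCP at [0.226, 0.61, 0.216] pointing down, gripper open.
Joint ranges: [-2.86, 2.86], [-0.3, 2.09], [-1.38, 1.24], [0.06, 2.45], [-1.56, 4.7], [0.09, 2.05], [-2.69, 2.69]. Speed limits (rad/s): [2.57, 2.57, 3.14, 3.14, 3.14, 3.14, 3.14].

### API

Orientations are given as a rotation vector (axis times angle).
In Python, from workcell import env gives the robot as it stands.
- The arm moves only by the shell command python3 steer.py 'ROWS' [FORCE]. ROWS is rows parted by semicolons, their numbers by spaces, 1 to 5 of them, each of 7 numbers: the finger opening in m, then dx, dy, dz in m, then a rotation vector rx, ry, rz in rad; each row shifts and turns the commanded pose from where the row before left it, along the tool's axes as they then stand; what a row does not reach is not made up. A row lasts 1/8 s, in which the tool goes at most 0.0625 m and 0.188 rad, less where a joint would pass 70% of its speed; a pose out of reach is approached as far as the arm can. The fingers move at their own pace and stop on an object; FORCE is the grip in N (left out, the last holds). Time passes only in rows, so rows that do not move let the fingers close. It prints the time, the measured TCP pose, the force, the opening and the grip force at its end.
- env.observe(): the state, without advancing time (a new reading comes with each control period).
- env.camera(name): name is "side" or "top" or "wrist"; returns a dict with "color" (480x640x3 uint8, blue, green, red), "K" (3x3 intrinsics, pixels), "position" and "orientation" of the camera in the world. Camera axes: x right, y down, z forward; pixel columns grow to the right and rows downward; lengths in m; the calibration is good to about 2 mm. A picture is of the moment at which its call begins. There is no depth.
- env.close_job(): hands the job in; it is judged then, once.
The state is a dict: "t": time; "qpos": joint angles; "qvel": joint speeds; "effort": joint torques, N m; "ee_pos": TCP position; "tool_rot": TCP orientation; "wrist_force": force on the tool from outside, world axes, zero at the start; "torque": the same for the moment, N m; "finger_gap": finger opening in m; "grip_force": force on a finger pad.
Only numpy, scipy, OpenCV 4.12 (cv2) and the standard library are available. Lean on these libraries where they do the work, as an engineer would, in place of code of your own. Each camera call takes 0.05 s, during which the arm holds its last target. There are 200 camera calls.

## Working session

There is one attempt and no reset: what is moved stays moved. The work goes in short steps, Python scripts to look and compute and a shell command to move; the robot and the scene stay as the last step left them, time stands still between calls to the robot, and variables do not carry over. Pictures are saved under pics/ and viewed, at most 14 in all, crops included, and the job is handed in when it is done.

```bash
ls; mkdir -p pics
cat > h.py <<'E'
import cv2,numpy as np
from scipy.spatial.transform import Rotation as R
from workcell import env
def rot(o):
    o=np.array(o,float)
    return o if o.shape==(3,3) else (R.from_rotvec(o).as_matrix() if o.size==3 else R.from_quat(o).as_matrix())
def ray(c,u,v):
    d=rot(c["orientation"])@np.linalg.inv(c["K"])@np.array([u,v,1.]); return np.array(c["position"]),d
def onplane(c,u,v,z):
    p,d=ray(c,u,v); return p+d*(z-p[2])/d[2]
def proj(c,P):
    q=rot(c["orientation"]).T@(np.array(P)-np.array(c["position"])); q=np.array(c["K"])@q; return q[:2]/q[2]
def meet(a,b):
    (p,d),(q,e)=a,b; A=np.stack([d,-e],1); s=np.linalg.lstsq(A,q-p,rcond=None)[0]
    x,y=p+d*s[0],q+e*s[1]; return (x+y)/2,np.linalg.norm(x-y)
E
python3 - <<'E'
from h import *
for n in("top","side","wrist"):
    c=env.camera(n); cv2.imwrite(f"pics/{n}0.png",c["color"]); print(n,c["K"],c["position"],c["orientation"])
print(env.observe())
E
```

```text
pics
steer.py
workcell.py
top [[561.64358227   0.         324.13021354]
 [  0.         561.64358227 242.92226944]
 [  0.           0.           1.        ]] [-0.07100534  0.23645713  1.41225521] [-1.67716541  2.23168836 -0.56734075]
side [[439.16591575   0.         313.36644235]
 [  0.         439.16591575 239.14867967]
 [  0.           0.           1.        ]] [0.22852034 0.93438019 0.52383247] [-0.47608156  2.41522363 -1.57938488]
wrist [[353.04998923   0.         321.43628935]
 [  0.         353.04998923 243.58360577]
 [  0.           0.           1.        ]] [0.15909088 0.63513238 0.37295227] [2.37857215 1.65771207 0.23462139]
{'t': 0.15, 'qpos': array([-1.20191802,  0.32164607, -0.07005723,  1.45141059,  0.02259827,
        1.37078287, -0.05687741]), 'qvel': array([-7.71513968e-04, -2.74471546e-03,  4.28011588e-05, -1.22113201e-03,
       -3.19638934e-04,  1.02543307e-03,  1.17377277e-03]), 'effort': array([ 8.23248647e-04, -4.94096911e+01, -3.82169578e-01, -3.14686489e+01,
        1.31678197e-02,  8.32686725e-03,  1.42394018e-05]), 'ee_pos': array([0.22570914, 0.60909597, 0.21537092]), 'tool_rot': array([-5.54304828e-01, -3.09213618e+00,  2.28007743e-03]), 'wrist_force': array([0.30806865, 0.69842652, 0.63858633]), 'torque': array([-0.03082848,  0.02023589,  0.05824736]), 'grip_force': 0.0, 'finger_gap': 0.08540178686492193}
```

View pics/top0.png

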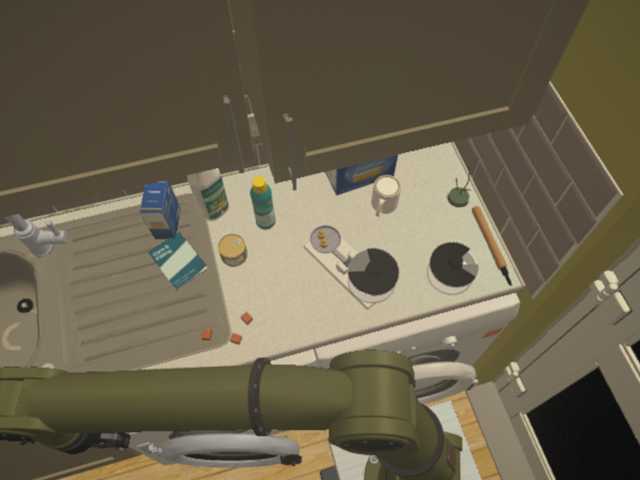

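View pics/side0.png

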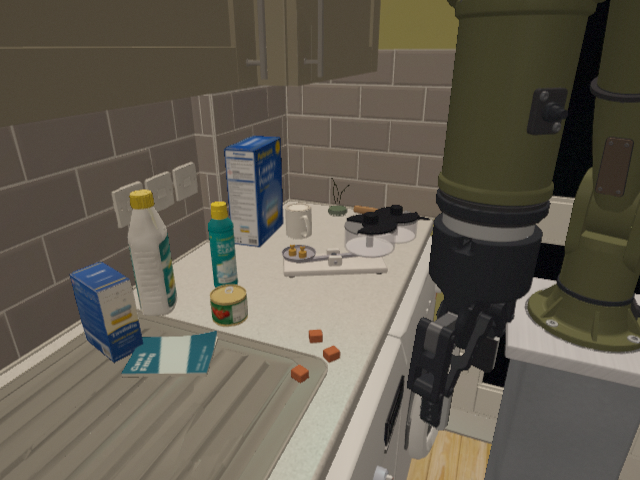

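The top view shows three blocks at about (207,334), (236,338) and (247,318). The pan with two weights is at (325,239), the weighing cap at (373,274) and the stock cap at (453,266). The side view agrees, and the arm hides nothing obvious there.

Run:
```python
from h import *
T=env.camera("top");S=env.camera("side")
def blobs(c):
    h=cv2.cvtColor(c["color"],cv2.COLOR_BGR2HSV); m=((h[...,0]<12)|(h[...,0]>174))&(h[...,1]>130)&(h[...,2]>90)
    n,l,s,ce=cv2.connectedComponentsWithStats(m.astype(np.uint8)); return [(ce[i],s[i,4]) for i in range(1,n) if s[i,4]>25]
bt,bs=blobs(T),blobs(S)
for n,c,b in(("T",T,bt),("S",S,bs)):
    for p,a in b: print(n,p.round(1),a,onplane(c,*p,0.012).round(3))
for p,a in bt:
    for q,b in bs:
        x,g=meet(ray(T,*p),ray(S,*q))
        if g<.015: print("meet",x.round(3),g.round(4))
t=cv2.resize(T["color"][210:320,290:490],None,fx=4,fy=4,interpolation=cv2.INTER_CUBIC)
s=cv2.resize(S["color"][190:290,270:450],None,fx=4,fy=4,interpolation=cv2.INTER_CUBIC)
cv2.imwrite("pics/tc.png",t);cv2.imwrite("pics/sc.png",s)
print(onplane(T,373,268,.12),onplane(T,325,238,.06),onplane(T,453,262,.07))
```

```text
T [246.4 317.6] 70 [0.496 0.281 0.012]
T [206.4 334.3] 79 [0.48  0.391 0.012]
T [235.4 338.2] 72 [0.448 0.32  0.012]
S [219.4 313. ] 81 [0.713 0.285 0.012]
S [315.  335.6] 152 [0.497 0.282 0.012]
S [330.9 353.5] 193 [0.449 0.322 0.012]
S [299.3 373.2] 222 [0.481 0.392 0.012]
meet [0.497 0.281 0.011] 0.0008
meet [ 0.534  0.284 -0.089] 0.0055
meet [0.452 0.383 0.09 ] 0.0062
meet [0.481 0.391 0.011] 0.0013
meet [0.449 0.321 0.011] 0.001
[ 0.49379213 -0.06208909  0.12      ] [0.64350904 0.02172022 0.06      ] [ 0.4732497 -0.2845738  0.07     ]
```

View pics/tc.png

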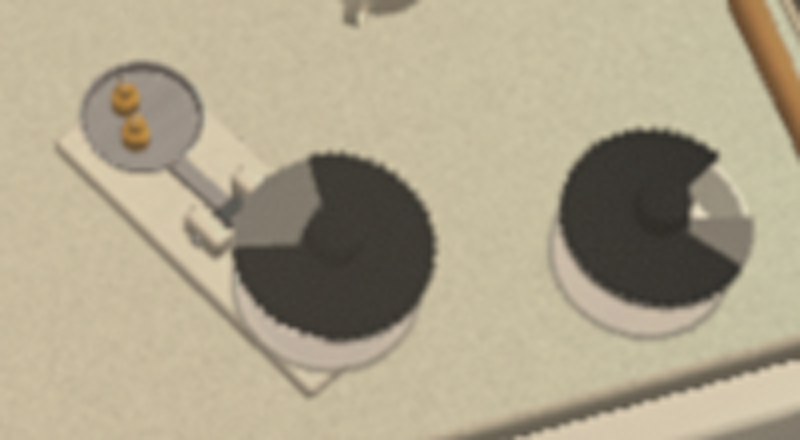

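View pics/sc.png

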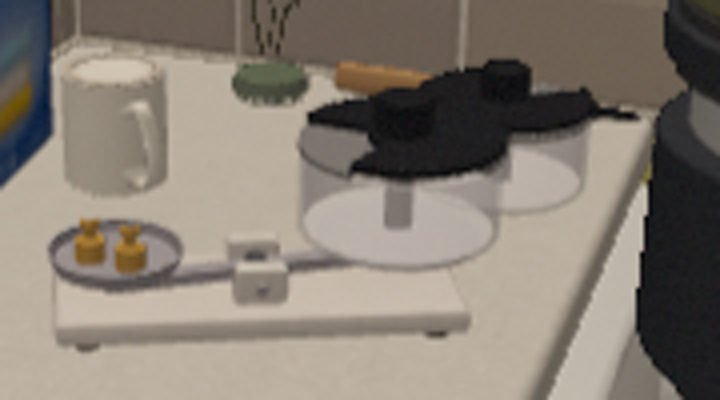

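Two weights, three blocks: two go to the weighing jar and one to the stock jar. I'll move over towards the weighing jar for a wrist view, stopping at the blocks on the way.

```bash
python3 steer.py '0.085 -.037 -.042 -.005 0 0 0;0.085 -.037 -.042 -.005 0 0 0;0.085 -.037 -.042 -.005 0 0 0;0.085 -.037 -.042 -.005 0 0 0;0.085 0 0 0 0 0 0'
python3 - <<'E'
from h import *
c=env.camera("wrist"); cv2.imwrite("pics/w1.png",c["color"]); np.save("/tmp/w1.npy",c,allow_pickle=True)
s=env.observe(); print(s["qpos"].round(2))
for p in([.497,.281,.01],[.481,.391,.01],[.449,.321,.01]): print(proj(c,p))
E
python3 steer.py '0.085 -.037 -.042 -.005 0 0 0;0.085 -.037 -.042 -.005 0 0 0;0.085 -.037 -.042 -.005 0 0 0;0.085 -.037 -.042 -.005 0 0 0' 
python3 steer.py '0.085 -.037 -.042 -.005 0 0 0;0.085 -.037 -.042 -.005 0 0 0;0.085 -.037 -.042 -.005 0 0 0;0.085 -.037 -.042 -.005 0 0 0;0.085 0 0 0 0 0 0'
python3 - <<'E'
from h import *
c=env.camera("wrist"); cv2.imwrite("pics/w2.png",c["color"]); np.save("/tmp/w2.npy",c,allow_pickle=True)
s=env.observe(); print(s["t"],s["qpos"].round(2),s["ee_pos"],s["tool_rot"])
E
```

```text
t: 0.88
ee_pos: [0.3094, 0.3966, 0.2372]
tool_rot: [0.566, 3.088, 0.001]
wrist_force: [-0.5, -0.2, 0.6]
finger_gap: 0.0851
grip_force: 0.0
[-1.   -0.    0.03  1.78 -0.    1.36  0.25]
[287.48342329 375.7277242 ]
[365.18502892 338.31005013]
[302.82525818 334.63187598]
t: 1.42
ee_pos: [0.3869, 0.1914, 0.2564]
tool_rot: [0.55, 3.093, 0.001]
wrist_force: [-0.3, 1.5, 1.1]
finger_gap: 0.085
grip_force: 0.0
t: 2.05
ee_pos: [0.4686, -0.0208, 0.2769]
tool_rot: [0.564, 3.089, -0.002]
wrist_force: [1.0, 0.6, 0.3]
finger_gap: 0.0849
grip_force: 0.0
2.1 [-0.64 -0.13  0.56  1.8   0.07  1.45  1.13] [ 0.46784769 -0.01780804  0.27639724] [ 5.58091998e-01  3.09121417e+00 -4.88770710e-05]
```

View pics/w2.png

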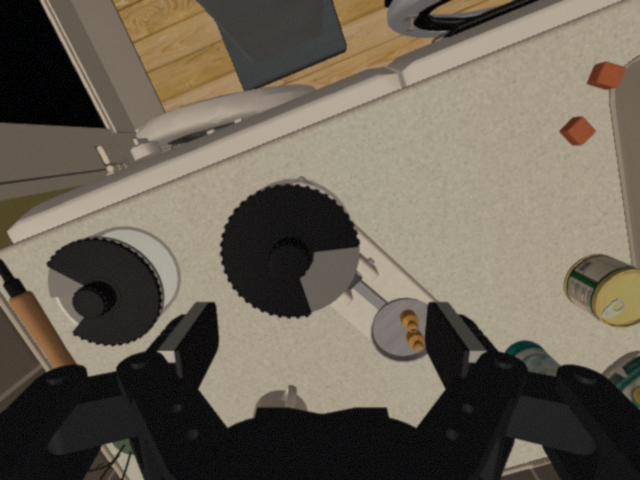

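The wrist view shows the weighing cap at about (290,250), shut, with its gap towards the pan. The stock cap is at (105,291), partly open.

```bash
cat >> h.py <<'E'
from scipy.optimize import least_squares
def disc(c,near,z,thr=75,box=90):
    u,v=map(int,near); g=c["color"].max(2).astype(np.uint8); m=np.zeros_like(g); 
    y0,x0=max(v-box,0),max(u-box,0)
    m[y0:v+box,x0:u+box]=(g[y0:v+box,x0:u+box]<thr)
    n,l=cv2.connectedComponents(m); k=l[v,u]; 
    cs,_=cv2.findContours((l==k).astype(np.uint8),cv2.RETR_EXTERNAL,cv2.CHAIN_APPROX_NONE)
    C=max(cs,key=len)[:,0]; P=np.array([onplane(c,*p,z)[:2] for p in C])
    s=least_squares(lambda q:np.hypot(*(P-q[:2]).T)-q[2],[*onplane(c,u,v,z)[:2],.063],loss="cauchy",f_scale=.0008)
    r=np.hypot(*(P-s.x[:2]).T)-s.x[2]
    # sector edges: angles of points well inside rim
    ins=P[(r<-.008)]; ang=np.degrees(np.arctan2(*(ins-s.x[:2]).T[::-1]))
    return s.x,(abs(r)<.002).mean(),ang,len(C)
E
python3 - <<'E'
from h import *
w=np.load("/tmp/w2.npy",allow_pickle=True).item(); T=env.camera("top")
for z in(.105,.12,.13):
    for n,c,p in(("w",w,(270,230)),("t",T,(385,270))):
        s,f,a,k=disc(c,p,z); print(n,z,s.round(4),round(f,2),k,np.percentile(a,[10,30,50,70,90]).round(0) if len(a) else 0)
for n,c,p,b in(("w",w,(120,310),62),("t",T,(445,275),60)):
    for z in(.06,.07,.08):
        s,f,a,k=disc(c,p,z,box=b); print("stock",n,z,s.round(4),round(f,2),k,np.percentile(a,[10,30,50,70,90]).round(0) if len(a) else 0)
E
```

```text
w 0.105 [ 0.4912 -0.061   0.0673] 0.76 430 [-3. -0. 46. 76. 76.]
t 0.105 [ 0.4931 -0.063   0.0626] 0.71 140 [-7.  1. 55. 78. 81.]
w 0.12 [ 0.4871 -0.058   0.0643] 0.76 430 [-3. -1. 45. 76. 76.]
t 0.12 [ 0.4866 -0.0596  0.0619] 0.71 140 [-7.  1. 55. 78. 81.]
w 0.13 [ 0.4844 -0.056   0.0622] 0.76 430 [-3. -0. 46. 76. 76.]
t 0.13 [ 0.4823 -0.0573  0.0614] 0.71 140 [-7.  1. 55. 78. 81.]
stock w 0.06 [ 0.4722 -0.2895  0.0657] 0.52 351 [-141. -134.  -91.  -63.  164.]
stock w 0.07 [ 0.4704 -0.2816  0.0639] 0.52 351 [-141. -136.  -92.  -63.  163.]
stock w 0.08 [ 0.4685 -0.2737  0.0621] 0.53 351 [-141. -135.  -93.  -63.  163.]
stock t 0.06 [ 0.8479 -0.0235  0.9058] 0.03 2236 [-47. -19.  11. 153. 171.]
stock t 0.07 [ 0.9046 -0.0399  0.9165] 0.03 2236 [-46. -18.  11. 155. 170.]
stock t 0.08 [ 0.9326 -0.0479  0.9204] 0.04 2236 [-54. -37. -16.   6.  22.]
```

```bash
python3 steer.py '0.085 -.016 -.0157 .05 0 0 0;0.085 -.016 -.0157 .04 0 0 0;0.085 0 0 0 0 0 .188;0.085 0 0 0 0 0 .188;0.085 0 0 0 0 0 .188'
python3 steer.py '0.085 0 0 0 0 0 .188;0.085 0 0 0 0 0 .188;0.085 0 0 0 0 0 .188;0.085 0 0 0 0 0 .188;0.085 0 0 0 0 0 0'
cat >> h.py <<'E'
def go(P):
    s=env.observe(); M=rot(s["tool_rot"]); d=M.T@(np.array(P)-s["ee_pos"])
    print("t",s["t"],"ee",s["ee_pos"].round(4),"xaz",np.degrees(np.arctan2(M[1,0],M[0,0])).round(1),"tilt",M[:,2].round(3),"q",s["qpos"].round(2),"gap",round(s["finger_gap"],4),"| d",d.round(4))
E
python3 - <<'E'
from h import *
go([.4868,-.0585,.137])
E
```

```text
t: 2.78
ee_pos: [0.4862, -0.0551, 0.1857]
tool_rot: [-1.393, -2.815, 0.0]
wrist_force: [-0.1, -0.4, -0.2]
finger_gap: 0.0851
grip_force: 0.0
t: 3.4
ee_pos: [0.4862, -0.0555, 0.1859]
tool_rot: [-2.319, -2.118, 0.0]
wrist_force: [-0.2, -0.3, 0.5]
finger_gap: 0.0851
grip_force: 0.0
t 3.4 ee [ 0.4862 -0.0555  0.1859] xaz 84.8 tilt [-0.001  0.    -1.   ] q [-0.57 -0.02  0.63  1.9   0.01  1.26 -0.04] gap 0.0851 | d [-0.0029  0.0009  0.0489]
```

```bash
python3 steer.py '0.085 -.003 .001 .03 0 0 0;0.085 0 0 .019 0 0 0;0.085 0 0 0 0 0 0;0.03 0 0 0 0 0 0;0.03 0 0 0 0 0 0' 25
python3 steer.py '0.03 0 0 0 0 0 0;0.03 0 0 0 0 0 0;0.03 0 0 0 0 0 0;0.03 0 0 0 0 0 0'
python3 steer.py '0.03 0 0 0 0 0 -.185;0.03 0 0 -.0005 0 0 -.185;0.03 0 0 -.0005 0 0 -.185;0.03 0 0 -.0005 0 0 -.185'
python3 -c "
from h import *
go([.4868,-.0585,.137])"
```

```text
t: 4.03
ee_pos: [0.4877, -0.0607, 0.1382]
tool_rot: [2.324, 2.113, 0.002]
wrist_force: [-0.2, 0.3, -0.1]
finger_gap: 0.0511
grip_force: 0.0
t: 4.53
ee_pos: [0.4869, -0.061, 0.1373]
tool_rot: [2.326, 2.112, 0.0]
wrist_force: [-0.2, 0.3, 0.1]
finger_gap: 0.0301
grip_force: 0.0
t: 5.03
ee_pos: [0.4869, -0.061, 0.1387]
tool_rot: [-1.396, -2.814, -0.0]
wrist_force: [0.9, 0.4, -0.3]
finger_gap: 0.0299
grip_force: 0.0
t 5.025 ee [ 0.4869 -0.061   0.1387] xaz 127.2 tilt [-0.  0. -1.] q [-0.55  0.03  0.63  1.96 -0.02  1.16  0.74] gap 0.0299 | d [0.002  0.0014 0.0017]
```

Run:
```python
from h import *
c=env.camera("wrist"); S=env.camera("side")
a=c["color"][100:480,100:540]; b=cv2.resize(S["color"][150:290,270:450],None,fx=2.7,fy=2.7)[:378]
h=min(len(a),len(b)); im=np.hstack([a[:h,:400],b[:h,:400]]); cv2.imwrite("pics/x1.png",im)
```

```text
(no output)
```

View pics/x1.png

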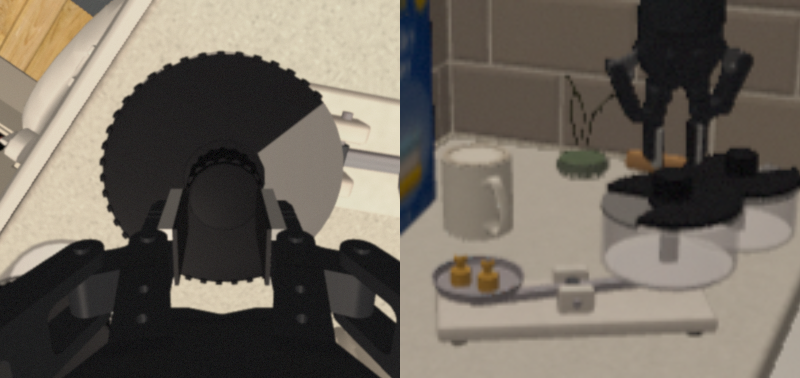

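Run:
```python
from h import *
c=env.camera("wrist"); s=env.observe(); M=rot(s["tool_rot"]); 
print("cam",c["position"]); 
for k in(0,.011): print("tcp+",k,proj(c,s["ee_pos"]+M[:,2]*k))
for z in(.1,.11,.12,.126): print(z,disc(c,(320,220),z,thr=60,box=140)[:2])
S=env.camera("side")
for P in([.487,-.0585,.145],[.487,-.0585,.121],list(s["ee_pos"]),list(s["ee_pos"]+M[:,2]*.011)): print(proj(S,P),proj(c,P))
```

```text
cam [ 0.44419464 -0.00304449  0.29647642]
tcp+ 0 [319.85405016 295.19121909]
tcp+ 0.011 [319.93900325 286.24599874]
0.1 (array([ 0.49134337, -0.06484262,  0.07109512]), np.float64(0.37906137184115524))
0.11 (array([ 0.48892059, -0.0616912 ,  0.06746609]), np.float64(0.3835740072202166))
0.12 (array([ 0.48649703, -0.05853982,  0.06383552]), np.float64(0.3871841155234657))
0.126 (array([ 0.48504156, -0.05664873,  0.06165578]), np.float64(0.388086642599278))
[370.83925057 214.77378214] [323.1568086 297.0283479]
[370.37143742 223.83006185] [322.92755961 277.9009942 ]
[371.02558125 216.83298993] [319.85405016 295.19121909]
[370.80994681 220.97789319] [319.93900325 286.24599874]
```

```bash
python3 steer.py '0.0 0 0 0 0 0 0;0.0 0 0 0 0 0 0;0.0 0 0 0 0 0 0'
python3 - <<'E'
from h import *
c=env.camera("wrist"); s=env.observe(); M=rot(s["tool_rot"]);print(s["finger_gap"],s["ee_pos"])
for k in(-.01,0,.011):
  for y in(-.015,.015): print(k,y,proj(c,s["ee_pos"]+M[:,2]*k+M[:,1]*y).round(0))
cv2.imwrite("pics/x2.png",c["color"][150:400,150:490])
E
```

```text
t: 5.6
ee_pos: [0.4869, -0.0609, 0.1387]
tool_rot: [-1.406, -2.81, -0.0]
wrist_force: [-0.2, 0.1, -0.1]
finger_gap: 0.0
grip_force: 0.0
0.00027979771564981754 [ 0.48691259 -0.06094555  0.13870797]
-0.01 -0.015 [287. 304.]
-0.01 0.015 [353. 304.]
0 -0.015 [289. 295.]
0 0.015 [351. 295.]
0.011 -0.015 [291. 286.]
0.011 0.015 [349. 286.]
```

View pics/x2.png

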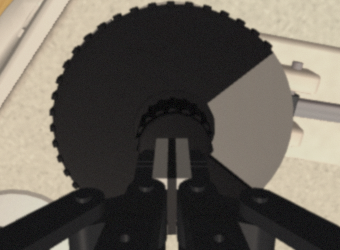

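Run:
```python
from h import *
S=env.camera("side"); s=env.observe(); M=rot(s["tool_rot"]); k=8
im=cv2.resize(S["color"][170:240,325:420],None,fx=k,fy=k,interpolation=cv2.INTER_CUBIC)
im=cv2.convertScaleAbs(im,alpha=2,beta=20)
def dot(P,col):
    p=(proj(S,P)-[325,170]+.5)*k; cv2.circle(im,tuple(p.astype(int)),4,col,-1)
for z in(.121,.145): dot([.487,-.0585,z],(0,0,255))
for t in(-.05,0,.011): dot(s["ee_pos"]+M[:,2]*t,(0,255,0))
cv2.imwrite("pics/x3.png",im)
```

```text
(no output)
```

View pics/x3.png

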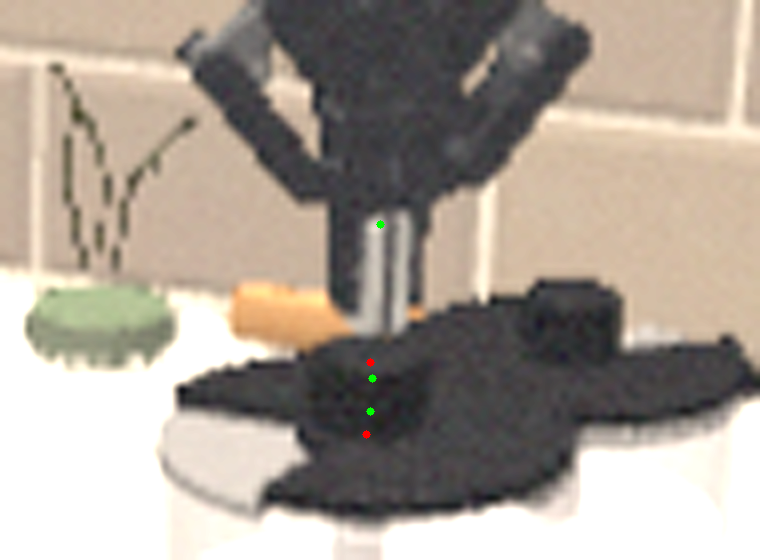

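Run:
```python
from h import *
w=np.load("/tmp/w2.npy",allow_pickle=True).item(); s=env.observe()
ee=np.array([.46785,-.0178,.2764]); M=rot([.5581,3.0912,0])
for k in(.011,-.002,-.015,-.03):
  for x in(-.011,0,.011): print(k,x,[proj(w,ee+M@np.array([x,y,k])).round(0).tolist() for y in(-.0425,.0425)])
c=env.camera("wrist"); M=rot(s["tool_rot"])
for k in(.011,-.002,-.015,-.03):
  for x in(-.011,0,.011): print(k,x,proj(c,s["ee_pos"]+M@np.array([x,0,k])).round(0).tolist())
print((M.T@(np.array(c["position"])-s["ee_pos"])).round(3),(M.T@rot(c["orientation"])).round(2).tolist())
```

```text
0.011 -0.011 [[243.0, 302.0], [405.0, 301.0]]
0.011 0 [[242.0, 282.0], [407.0, 282.0]]
0.011 0.011 [[240.0, 262.0], [408.0, 261.0]]
-0.002 -0.011 [[237.0, 313.0], [411.0, 313.0]]
-0.002 0 [[236.0, 292.0], [413.0, 292.0]]
-0.002 0.011 [[234.0, 271.0], [414.0, 270.0]]
-0.015 -0.011 [[231.0, 327.0], [418.0, 326.0]]
-0.015 0 [[229.0, 305.0], [420.0, 304.0]]
-0.015 0.011 [[227.0, 282.0], [422.0, 281.0]]
-0.03 -0.011 [[222.0, 345.0], [428.0, 345.0]]
-0.03 0 [[220.0, 321.0], [430.0, 321.0]]
-0.03 0.011 [[217.0, 296.0], [432.0, 296.0]]
0.011 -0.011 [320.0, 306.0]
0.011 0 [320.0, 286.0]
0.011 0.011 [320.0, 266.0]
-0.002 -0.011 [320.0, 318.0]
-0.002 0 [320.0, 297.0]
-0.002 0.011 [320.0, 276.0]
-0.015 -0.011 [320.0, 331.0]
-0.015 0 [320.0, 309.0]
-0.015 0.011 [320.0, 287.0]
-0.03 -0.011 [320.0, 350.0]
-0.03 0 [320.0, 326.0]
-0.03 0.011 [320.0, 302.0]
[ 0.072  0.001 -0.158] [[0.0, -0.96, -0.28], [1.0, 0.0, 0.0], [-0.0, -0.28, 0.96]]
```

The side view shows the closed fingertips standing about 25 mm higher than the text's numbers give. The two wrist views agree: the tips are about 15 mm behind the reported TCP when shut and about 29 mm when open. I'll use those measured offsets.

```bash
python3 steer.py '0.085 .002 .0014 0 0 0 .185;0.085 0 0 0 0 0 .185;0.085 0 0 0 0 0 .185;0.085 0 0 0 0 0 .185;0.085 0 0 0 0 0 0'
python3 steer.py '0.085 0 0 .015 0 0 0;0.085 0 0 .013 0 0 0;0.03 0 0 0 0 0 0;0.03 0 0 0 0 0 0;0.03 0 0 0 0 0 0' 25
python3 steer.py '0.03 0 0 0 0 0 0;0.03 0 0 0 0 0 0;0.03 0 0 0 0 0 0'
python3 -c "
from h import *
go([.4868,-.0585,.112])"
```

```text
t: 6.38
ee_pos: [0.4868, -0.0585, 0.1387]
tool_rot: [2.324, 2.114, 0.0]
wrist_force: [0.5, -0.6, 0.1]
finger_gap: 0.085
grip_force: 0.0
t: 7.0
ee_pos: [0.4873, -0.0586, 0.1111]
tool_rot: [2.325, 2.111, 0.001]
wrist_force: [0.9, -0.5, -1.5]
finger_gap: 0.0338
grip_force: 27.2
t: 7.38
ee_pos: [0.4873, -0.0586, 0.111]
tool_rot: [2.325, 2.111, 0.001]
wrist_force: [0.9, -0.0, 0.0]
finger_gap: 0.0342
grip_force: 27.4
t 7.375 ee [ 0.4873 -0.0586  0.111 ] xaz 84.5 tilt [ 0.001 -0.    -1.   ] q [-0.56  0.06  0.65  1.99 -0.04  1.1   0.01] gap 0.0342 | d [ 0.     -0.0005 -0.001 ]
```

Knob gripped. Now unscrew 1.45 rad anticlockwise, plus a little.

```bash
python3 steer.py '0.03 0 0 0 0 0 -.18;0.03 0 0 -.0005 0 0 -.18;0.03 0 0 -.0005 0 0 -.18;0.03 0 0 -.0005 0 0 -.18;0.03 0 0 0 0 0 -.18'
python3 steer.py '0.03 0 0 -.0005 0 0 -.18;0.03 0 0 -.0005 0 0 -.18;0.03 0 0 0 0 0 -.18;0.03 0 0 0 0 0 -.05;0.03 0 0 0 0 0 0'
python3 -c "
from h import *
go([.4868,-.0585,.112]); s=env.observe(); print(s['torque'],s['wrist_force'])"
python3 steer.py '0.085 0 0 0 0 0 0;0.085 0 0 0 0 0 0;0.085 0 0 -.03 0 0 0;0.085 0 0 -.05 0 0 0;.085 0 0 -.05 0 0 0'
python3 - <<'E'
from h import *
c=env.camera("wrist"); go([.4868,-.0585,.112])
s,f,a,k=disc(c,proj(c,[.4868+.02,-.0585-.045,.121]),.123,box=130); print(s,f,np.percentile(a,[5,10,30,50,70,90,95]).round(0))
np.save("/tmp/w3.npy",c,allow_pickle=True); cv2.imwrite("pics/w3.png",c["color"])
E
```

```text
t: 8.0
ee_pos: [0.4866, -0.0588, 0.1122]
tool_rot: [-1.168, -2.916, 0.001]
wrist_force: [-0.4, -0.9, 0.5]
finger_gap: 0.0344
grip_force: 27.4
t: 8.62
ee_pos: [0.4859, -0.0592, 0.1129]
tool_rot: [-0.282, -3.127, 0.001]
wrist_force: [-2.7, -0.7, 0.4]
finger_gap: 0.0342
grip_force: 27.4
t 8.625 ee [ 0.4859 -0.0592  0.1129] xaz 169.7 tilt [-0.002 -0.    -1.   ] q [-0.5   0.06  0.59  1.99 -0.03  1.11  1.49] gap 0.0342 | d [-0.0007  0.0009  0.0009]
[-0.40090559  0.3922752  -0.49108611] [-2.73534497 -0.66188098  0.36021002]
t: 9.25
ee_pos: [0.4868, -0.0582, 0.2447]
tool_rot: [0.277, 3.129, 0.0]
wrist_force: [0.5, 0.3, -0.5]
finger_gap: 0.0849
grip_force: 0.0
t 9.3 ee [ 0.4904 -0.0584  0.2518] xaz 169.9 tilt [ 0.011  0.002 -1.   ] q [-0.53 -0.06  0.57  1.8   0.03  1.38  1.43] gap 0.0846 | d [ 0.0051 -0.0012  0.1397]
[ 0.48762241 -0.05822112  0.06454815] 0.7450980392156863 [ 78.  78.  80. 119. 157. 158. 158.]
```

View pics/w3.png

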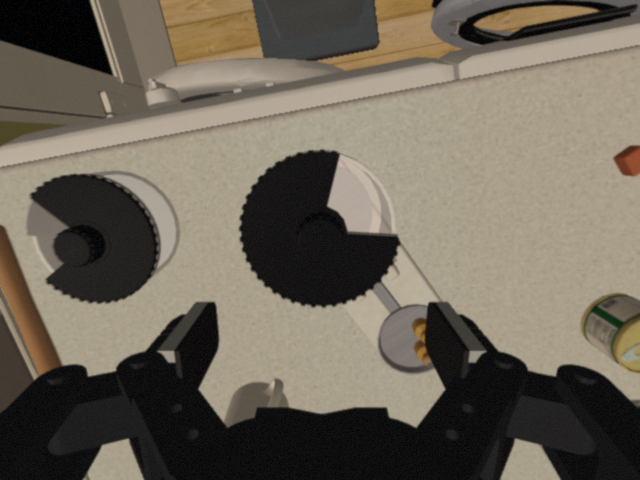

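The weighing cap is fully open: its gap is at about (360,200) and the jar's inside shows through it (sector 78–158°). Next, the blocks.

```bash
python3 steer.py '0.085 .0149 .0537 .004 0 0 0;0.085 .0149 .0537 .004 0 0 0;0.085 .0149 .0537 .004 0 0 0;0.085 .0149 .0537 .004 0 0 0'
python3 steer.py '0.085 .0149 .0537 .004 0 0 0;0.085 .0149 .0537 .004 0 0 0;0.085 .0149 .0537 .004 0 0 0;0.085 0 0 0 0 0 0;0.085 0 0 0 0 0 0'
cat >> h.py <<'E'
def blocks(c,z=.018):
    # oriented top faces: brightest red facets, min-area rectangle on the top plane
    h=cv2.cvtColor(c["color"],cv2.COLOR_BGR2HSV); m=(((h[...,0]<12)|(h[...,0]>174))&(h[...,1]>120)&(h[...,2]>60)).astype(np.uint8)
    cs,_=cv2.findContours(m,cv2.RETR_EXTERNAL,cv2.CHAIN_APPROX_NONE)
    for C in cs:
        if cv2.contourArea(C)<150: continue
        mm=np.zeros_like(m); cv2.drawContours(mm,[C],-1,1,-1); v=h[...,2][mm>0]
        t,_=cv2.threshold(v.reshape(-1,1),0,255,cv2.THRESH_OTSU)
        top=((mm>0)&(h[...,2]>t)).astype(np.uint8); top=cv2.morphologyEx(top,cv2.MORPH_OPEN,np.ones((3,3)))
        cc=max(cv2.findContours(top,cv2.RETR_EXTERNAL,cv2.CHAIN_APPROX_NONE)[0],key=cv2.contourArea)
        for n,q,zz in(("whole",C,.009),("top",cc,z)):
            P=np.array([onplane(c,*p[0],zz)[:2] for p in q],np.float32)*1000
            (x,y),(a,b),th=cv2.minAreaRect(P); 
            if a<b: a,b,th=b,a,th+90
            print(n,"px",q[:,0].mean(0).round(0),"xy",round(x/1000,4),round(y/1000,4),"size",round(a,1),round(b,1),"long axis az",round((th+90)%180-90,1))
E
python3 - <<'E'
from h import *
c=env.camera("wrist"); go([.45,.33,.22]); blocks(c); cv2.imwrite("pics/w4.png",c["color"]); np.save("/tmp/w4.npy",c,allow_pickle=True)
E
```

```text
t: 9.8
ee_pos: [0.4658, 0.1656, 0.2273]
tool_rot: [0.277, 3.128, 0.002]
wrist_force: [1.5, -0.7, -0.3]
finger_gap: 0.0849
grip_force: 0.0
t: 10.42
ee_pos: [0.4506, 0.3295, 0.2149]
tool_rot: [0.277, 3.129, -0.001]
wrist_force: [0.4, -1.1, -0.4]
finger_gap: 0.0852
grip_force: 0.0
t 10.475 ee [0.451  0.3288 0.2152] xaz 169.8 tilt [ 0.    -0.001 -1.   ] q [-0.87  0.12  0.21  1.69 -0.03  1.33  0.74] gap 0.0851 | d [ 0.0012  0.001  -0.0048]
whole px [285. 260.] xy 0.4968 0.2827 size 26.8 24.0 long axis az 29.1
top px [284. 262.] xy 0.4957 0.2829 size 24.3 19.4 long axis az 29.3
whole px [384. 229.] xy 0.4811 0.3928 size 27.6 24.1 long axis az -22.4
top px [385. 231.] xy 0.4802 0.392 size 23.8 21.0 long axis az -22.4
whole px [313. 212.] xy 0.4495 0.322 size 25.3 22.7 long axis az 53.9
top px [312. 213.] xy 0.4487 0.3218 size 24.7 19.9 long axis az 53.9
```

View pics/w4.png

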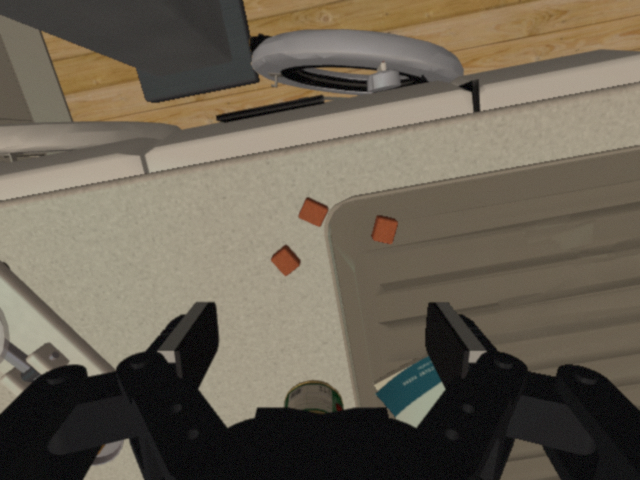

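```bash
python3 steer.py '0.05 0 0 0 0 0 .178;0.05 0 0 0 0 0 .178;0.05 0 0 0 0 0 .178;0.05 0 0 0 0 0 .178;0.05 0 0 0 0 0 .178'
python3 steer.py '0.05 0 0 0 0 0 0'
python3 -c "
from h import *
go([.4963,.2823,.05])"
```

```text
t: 11.1
ee_pos: [0.4514, 0.3281, 0.2157]
tool_rot: [1.61, 2.697, 0.001]
wrist_force: [1.0, 0.0, 0.5]
finger_gap: 0.0501
grip_force: 0.0
t: 11.22
ee_pos: [0.4513, 0.3284, 0.2157]
tool_rot: [1.599, 2.704, 0.001]
wrist_force: [1.4, 0.2, 0.4]
finger_gap: 0.0501
grip_force: 0.0
t 11.225 ee [0.4513 0.3284 0.2157] xaz 118.8 tilt [ 0.001  0.    -1.   ] q [-0.91  0.12  0.26  1.69 -0.03  1.33 -0.15] gap 0.0501 | d [-0.0621  0.0172  0.1657]
```

```bash
python3 steer.py '0.05 -.02 .006 .055 0 0 0;0.05 -.021 .0056 .055 0 0 0;0.05 -.021 .0056 .055 0 0 0;0.05 0 0 0 0 0 0;0.05 0 0 0 0 0 0'
python3 -c "
from h import *
go([.4963,.2823,-.014])
c=env.camera('wrist'); blocks(c)"
```

```text
t: 11.85
ee_pos: [0.4963, 0.2848, 0.052]
tool_rot: [1.596, 2.705, 0.004]
wrist_force: [0.5, 0.6, -0.6]
finger_gap: 0.0499
grip_force: 0.0
t 11.85 ee [0.4963 0.2848 0.052 ] xaz 118.9 tilt [ 0.002  0.002 -1.   ] q [-0.82  0.3   0.29  1.84 -0.1   1.01  0.02] gap 0.0499 | d [-0.0023 -0.0014  0.066 ]
whole px [621. 386.] xy 0.7167 0.3063 size 26.0 8.6 long axis az -7.1
top px [628. 388.] xy 0.7085 0.3105 size 15.6 2.4 long axis az -8.6
whole px [318. 269.] xy 0.4961 0.2823 size 25.7 25.1 long axis az 28.9
top px [318. 272.] xy 0.4957 0.2831 size 24.6 19.2 long axis az 28.9
whole px [277. 172.] xy 0.4486 0.3214 size 27.1 22.0 long axis az 54.4
top px [277. 174.] xy 0.4492 0.3215 size 24.1 19.8 long axis az 54.5
whole px [394.  80.] xy 0.4806 0.3929 size 26.5 24.8 long axis az -22.5
top px [397.  79.] xy 0.4806 0.3918 size 24.0 20.5 long axis az -22.5
```

```bash
python3 steer.py '0.05 -.002 -.0014 .03 0 0 0;0.05 0 0 .02 0 0 0;0.05 0 0 .008 0 0 0;0.05 0 0 0 0 0 0'
python3 steer.py '0.05 0 0 .007 0 0 0;0.01 0 0 0 0 0 0;0.01 0 0 0 0 0 0;0.01 0 0 0 0 0 0;0.01 0 0 0 0 0 0' 35
```

```text
t: 12.4
ee_pos: [0.4957, 0.2826, -0.0065]
tool_rot: [1.596, 2.705, 0.003]
wrist_force: [0.1, 0.2, 0.0]
finger_gap: 0.0497
grip_force: 0.0
t: 13.02
ee_pos: [0.4955, 0.2816, -0.0144]
tool_rot: [1.598, 2.705, 0.001]
wrist_force: [0.4, -0.7, 2.1]
finger_gap: 0.0254
grip_force: 35.3
```

```bash
python3 steer.py '0.01 0 0 -.04 0 0 0;0.01 0 0 -.05 0 0 0;0.01 0 0 -.05 0 0 0;0.01 0 0 -.05 0 0 0;0.01 0 0 0 0 0 0' 35
python3 -c "
from h import *
go([.4672,-.0226,.18])"
```

```text
t: 13.65
ee_pos: [0.4977, 0.2828, 0.18]
tool_rot: [1.596, 2.702, 0.013]
wrist_force: [1.0, -0.4, 0.3]
finger_gap: 0.0252
grip_force: 35.0
t 13.65 ee [0.4977 0.2828 0.18  ] xaz 118.8 tilt [ 0.007  0.005 -1.   ] q [-0.84  0.17  0.31  1.72 -0.06  1.25 -0.01] gap 0.0252 | d [-0.2528 -0.1741 -0.0019]
```

```bash
python3 steer.py '0.01 -.042 -.029 0 0 0 0;0.01 -.042 -.029 0 0 0 0;0.01 -.042 -.029 0 0 0 0;0.01 -.042 -.029 0 0 0 0;0.01 -.042 -.029 0 0 0 0'
python3 steer.py '0.01 -.042 -.029 0 0 0 0;0.01 0 0 0 0 0 0;0.01 0 0 0 0 0 0'
python3 - <<'E'
from h import *
go([.4672,-.0226,.113])
c=env.camera("wrist"); cv2.imwrite("pics/w5.png",c["color"][100:420,120:520])
s,f,a,k=disc(c,proj(c,[.4868+.02,-.0585+.025,.121]),.124,thr=60,box=150); print(s,f,np.percentile(a,[5,10,30,50,70,90,95]).round(0))
E
```

```text
t: 14.28
ee_pos: [0.4683, 0.0258, 0.174]
tool_rot: [-1.597, -2.704, 0.002]
wrist_force: [1.8, -0.4, -0.0]
finger_gap: 0.0251
grip_force: 35.0
t: 14.65
ee_pos: [0.4638, -0.0226, 0.1744]
tool_rot: [-1.597, -2.704, 0.0]
wrist_force: [0.5, 0.3, 0.2]
finger_gap: 0.0256
grip_force: 35.0
t 14.65 ee [ 0.4638 -0.0226  0.1744] xaz 118.9 tilt [-0.001  0.    -1.   ] q [-0.57 -0.08  0.55  1.97  0.04  1.24  0.46] gap 0.0256 | d [-0.0017  0.003   0.0614]
[ 0.49152703 -0.07427572  0.20944584] 0.12432915921288014 [-112. -108.  -82.  -44.  -16.  118.  122.]
```

View pics/w5.png

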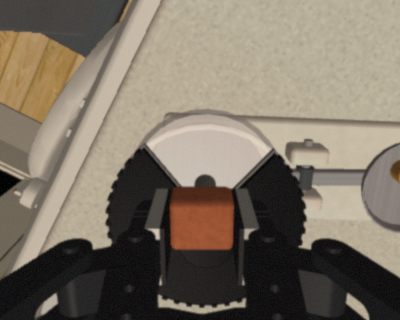

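The block is held square, and the cap gap is straight ahead and centred to within about 3 mm. Lowering and releasing.

```bash
python3 steer.py '0.01 -.0017 .003 .03 0 0 0;0.01 0 0 .031 0 0 0;0.01 0 0 0 0 0 0;.05 0 0 0 0 0 0;.05 0 0 0 0 0 0'
python3 steer.py '.05 0 0 0 0 0 0;.05 0 0 -.04 0 0 0;.05 0 0 -.05 0 0 0;.05 0 0 0 0 0 0'
python3 - <<'E'
from h import *
go([.455,.29,.18])
c=env.camera("wrist"); cv2.imwrite("pics/w6.png",c["color"][100:420,120:520]); blocks(c)
E
```

```text
t: 15.32
ee_pos: [0.469, -0.0228, 0.1156]
tool_rot: [1.596, 2.704, 0.003]
wrist_force: [-0.7, 0.2, 0.1]
finger_gap: 0.0502
grip_force: 0.0
t: 15.82
ee_pos: [0.4708, -0.0232, 0.2087]
tool_rot: [1.595, 2.699, 0.01]
wrist_force: [-0.8, 0.5, -0.6]
finger_gap: 0.0501
grip_force: 0.0
t 15.825 ee [ 0.4708 -0.0232  0.2087] xaz 118.8 tilt [ 0.009  0.002 -1.   ] q [-0.58 -0.09  0.55  1.91  0.05  1.3   0.45] gap 0.0501 | d [0.2821 0.137  0.0292]
whole px [319. 225.] xy 0.4771 -0.0346 size 30.1 25.4 long axis az 25.2
top px [320. 227.] xy 0.4768 -0.0335 size 28.6 22.6 long axis az 25.1
```

View pics/w6.png

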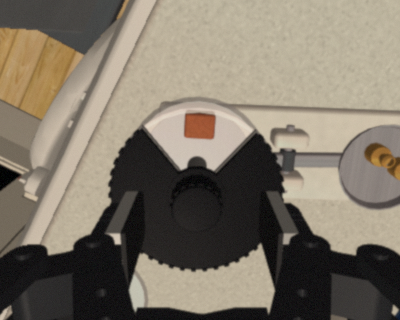

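First block is on the jar floor, seen through the gap. Next, the block at (0.449, 0.3215).

```bash
python3 steer.py '0.05 .052 .0245 .005 0 0 0;0.05 .052 .0245 .005 0 0 0;0.05 .052 .0245 .005 0 0 0;0.05 .052 .0245 .02 0 0 0;0.05 .052 .0245 .02 0 0 0'
python3 steer.py '0.05 .052 .0245 .02 0 0 0;0.05 0 0 0 0 0 -.15;0.05 0 0 0 0 0 -.15;0.05 0 0 0 0 0 -.15;.05 0 0 0 0 0 0'
python3 - <<'E'
from h import *
go([.4492,.3217,.052])
c=env.camera("wrist"); blocks(c)
E
```

```text
t: 16.5
ee_pos: [0.4489, 0.2649, 0.1477]
tool_rot: [-1.598, -2.704, 0.001]
wrist_force: [1.8, 1.3, -0.2]
finger_gap: 0.0502
grip_force: 0.0
t: 17.12
ee_pos: [0.4454, 0.3203, 0.128]
tool_rot: [-0.957, -2.991, 0.003]
wrist_force: [-0.7, -1.2, 0.4]
finger_gap: 0.0502
grip_force: 0.0
t 17.125 ee [0.4454 0.3203 0.128 ] xaz 144.5 tilt [-0.002 -0.001 -1.   ] q [-0.85  0.17  0.19  1.82 -0.04  1.16  0.31] gap 0.0502 | d [-0.0023  0.0035  0.076 ]
whole px [325. 236.] xy 0.4493 0.3217 size 25.3 23.5 long axis az 54.6
top px [325. 238.] xy 0.4489 0.3219 size 24.5 18.8 long axis az 54.6
whole px [420. 217.] xy 0.4812 0.3928 size 28.6 24.5 long axis az -22.4
top px [422. 220.] xy 0.4802 0.3921 size 24.0 21.1 long axis az -22.4
```

```bash
python3 steer.py '0.05 -.0023 .0035 .05 0 0 0;0.05 0 0 .05 0 0 0;0.05 0 0 .03 0 0 0;0.05 0 0 .008 0 0 0;0.05 0 0 0.004 0 0 0'
python3 steer.py '0.01 0 0 0 0 0 0;0.01 0 0 0 0 0 0;0.01 0 0 0 0 0 0;0.01 0 0 0 0 0 0' 35
python3 steer.py '0.01 0 0 -.04 0 0 0;0.01 0 0 -.05 0 0 0;0.01 0 0 -.05 0 0 .15;0.01 0 0 -.05 0 0 .15;0.01 0 0 0 0 0 .15'
python3 steer.py '0.01 0 0 0 0 0 0'
python3 -c "
from h import *
go([.4672,-.0226,.18])"
```

```text
t: 17.8
ee_pos: [0.4504, 0.3227, -0.0124]
tool_rot: [0.956, 2.992, 0.001]
wrist_force: [0.6, 0.1, 0.1]
finger_gap: 0.0496
grip_force: 0.0
t: 18.3
ee_pos: [0.451, 0.3233, -0.0113]
tool_rot: [0.954, 2.992, 0.004]
wrist_force: [0.3, -0.4, 6.3]
finger_gap: 0.0249
grip_force: 36.1
t: 18.92
ee_pos: [0.4522, 0.3242, 0.1823]
tool_rot: [1.604, 2.698, 0.014]
wrist_force: [0.2, 0.0, -1.6]
finger_gap: 0.0254
grip_force: 35.3
t: 19.05
ee_pos: [0.4498, 0.3224, 0.1776]
tool_rot: [1.596, 2.706, 0.001]
wrist_force: [-0.4, 0.5, -1.2]
finger_gap: 0.0252
grip_force: 35.3
t 19.05 ee [0.4498 0.3224 0.1776] xaz 118.9 tilt [ 0.     0.001 -1.   ] q [-0.89  0.14  0.24  1.76 -0.03  1.25 -0.14] gap 0.0252 | d [-0.3104 -0.1517 -0.0026]
```

```bash
python3 steer.py '0.01 -.044 -.0217 0 0 0 0;0.01 -.044 -.0217 0 0 0 0;0.01 -.044 -.0217 0 0 0 0;0.01 -.044 -.0217 0 0 0 0;0.01 -.044 -.0217 0 0 0 0'
python3 steer.py '0.01 -.044 -.0217 0 0 0 0;0.01 -.044 -.0217 0 0 0 0;0.01 0 0 0 0 0 0;0.01 0 0 0 0 0 0'
python3 -c "
from h import *
go([.4672,-.0226,.115])"
```

```text
t: 19.68
ee_pos: [0.4601, 0.0756, 0.1762]
tool_rot: [-1.593, -2.706, 0.002]
wrist_force: [0.6, 0.3, -0.8]
finger_gap: 0.025
grip_force: 35.3
t: 20.18
ee_pos: [0.4649, -0.02, 0.1765]
tool_rot: [-1.595, -2.705, 0.001]
wrist_force: [0.1, -0.0, -0.5]
finger_gap: 0.0249
grip_force: 35.3
t 20.175 ee [ 0.4649 -0.02    0.1765] xaz 119.0 tilt [-0.001  0.    -1.   ] q [-0.58 -0.07  0.54  1.96  0.04  1.25  0.46] gap 0.0249 | d [-0.0035  0.0008  0.0615]
```

```bash
python3 steer.py '0.01 -.0035 .0008 .03 0 0 0;0.01 0 0 .031 0 0 0;0.01 0 0 0 0 0 0;.05 0 0 0 0 0 0;.05 0 0 0 0 0 0'
python3 steer.py '.05 0 0 0 0 0 0;.085 0 0 -.04 0 0 0;.085 0 0 -.05 0 0 0;.085 0 0 -.02 0 0 0;.085 0 0 0 0 0 0'
for i in 1 2 3 4; do python3 steer.py '.085 0 0 0 0 0 0;.085 0 0 0 0 0 0;.085 0 0 0 0 0 0;.085 0 0 0 0 0 0;.085 0 0 0 0 0 0' >/dev/null; done
python3 - <<'E'
from h import *
go([.4868,-.0585,.112])
c=env.camera("wrist"); blocks(c); S=env.camera("side")
for z in(.11,.115,.12,.124): print(z,disc(c,proj(c,[.505,-.0585-.02,.116]),z,box=150)[:2])
a=c["color"][100:420,120:520]; b=cv2.resize(S["color"][170:290,270:420],None,fx=8/3,fy=8/3)
cv2.imwrite("pics/w7.png",np.hstack([a,b]))
E
```

```text
t: 20.8
ee_pos: [0.469, -0.0228, 0.1176]
tool_rot: [1.596, 2.704, 0.003]
wrist_force: [0.2, -0.8, 0.3]
finger_gap: 0.0497
grip_force: 0.0
t: 21.42
ee_pos: [0.4692, -0.0233, 0.2282]
tool_rot: [1.596, 2.702, 0.005]
wrist_force: [0.3, 0.4, -0.7]
finger_gap: 0.0849
grip_force: 0.0
t 23.925 ee [ 0.4679 -0.0233  0.2262] xaz 118.8 tilt [ 0.  0. -1.] q [-0.58 -0.11  0.54  1.88  0.06  1.35  0.45] gap 0.0848 | d [-0.04   -0.0004  0.1142]
whole px [323. 224.] xy 0.4768 -0.0347 size 32.7 30.1 long axis az 28.9
top px [323. 226.] xy 0.4773 -0.0357 size 31.9 23.0 long axis az 28.9
0.11 (array([ 0.48852421, -0.06020586,  0.06560186]), np.float64(0.6776556776556777))
0.115 (array([ 0.4875221 , -0.05837936,  0.06440543]), np.float64(0.6776556776556777))
0.12 (array([ 0.48651998, -0.05655278,  0.063209  ]), np.float64(0.6776556776556777))
0.124 (array([ 0.48571822, -0.05509148,  0.06225179]), np.float64(0.6794871794871795))
```

View pics/w7.png

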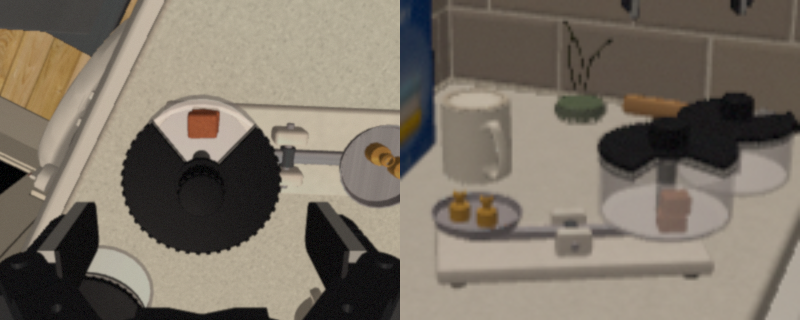

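Both blocks are in the weighing jar, stacked, and the beam looks level in the side view. Now close the weighing cap.

```bash
python3 steer.py '.085 -.02 0 .03 0 0 0;.085 -.02 0 .03 0 0 0;.085 0 0 .04 0 0 0;.085 0 0 .020 0 0 0;.085 0 0 0 0 0 0'
python3 -c "
from h import *
go([.487,-.0583,.106])"
python3 steer.py '.03 0 0 0 0 0 0;.03 0 0 0 0 0 0;.03 0 0 0 0 0 0;.03 0 0 0 0 0 0;.03 0 0 0 0 0 0' 25
python3 steer.py '.03 0 0 .0003 0 0 .18;.03 0 0 .0003 0 0 .18;.03 0 0 .0004 0 0 .18;.03 0 0 .0004 0 0 .18;.03 0 0 .0004 0 0 .18'
python3 steer.py '.03 0 0 .0004 0 0 .18;.03 0 0 .0004 0 0 .18;.03 0 0 .0004 0 0 .18;.03 0 0 0 0 0 .08;.03 0 0 0 0 0 0'
python3 -c "
from h import *
go([.4868,-.0585,.106]); s=env.observe(); print(s['torque'])"
```

```text
t: 24.65
ee_pos: [0.4858, -0.0584, 0.1048]
tool_rot: [-1.597, -2.702, 0.004]
wrist_force: [0.5, -0.5, 0.5]
finger_gap: 0.0851
grip_force: 0.0
t 24.65 ee [ 0.4858 -0.0584  0.1048] xaz 118.8 tilt [-0.003 -0.001 -1.   ] q [-0.53  0.07  0.62  1.99 -0.04  1.09  0.61] gap 0.0851 | d [-0.0005  0.0011 -0.0012]
t: 25.28
ee_pos: [0.4871, -0.0587, 0.1063]
tool_rot: [1.598, 2.704, -0.0]
wrist_force: [-1.8, -2.4, -0.6]
finger_gap: 0.0344
grip_force: 27.7
t: 25.9
ee_pos: [0.4877, -0.0588, 0.1046]
tool_rot: [2.62, 1.732, 0.001]
wrist_force: [-0.2, -1.1, 0.3]
finger_gap: 0.0338
grip_force: 27.7
t: 26.52
ee_pos: [0.4886, -0.0586, 0.1038]
tool_rot: [3.019, 0.862, 0.004]
wrist_force: [1.7, -1.6, -0.3]
finger_gap: 0.0341
grip_force: 27.6
t 26.525 ee [ 0.4886 -0.0586  0.1038] xaz 31.9 tilt [ 0.003 -0.001 -1.   ] q [-0.6   0.07  0.69  2.   -0.05  1.09 -0.9 ] gap 0.0341 | d [-0.0014 -0.0011 -0.0022]
[-0.56633731 -0.63107461  0.38791462]
```

```bash
python3 steer.py '.085 0 0 0 0 0 0;.085 0 0 0 0 0 0;.085 0 0 -.03 0 0 0;.085 0 0 -.05 0 0 0;.085 0 0 -.05 0 0 0'
python3 steer.py '.085 0 0 0 0 0 0'
python3 - <<'E'
from h import *
go([.4868,-.0585,.106])
c=env.camera("wrist"); T=env.camera("top"); np.save("/tmp/w8.npy",c,allow_pickle=True); np.save("/tmp/t8.npy",T,allow_pickle=True)
cv2.imwrite("pics/w8.png",c["color"])
for n,c,P in (("w",c,[.50,-.09,.115]),("t",T,[.50,-.09,.115])):
    s,f,a,k=disc(c,proj(c,P),.115,box=130); print(n,s.round(4),f.round(2),np.percentile(a,[5,10,30,50,70,90,95]).round(0))
for nm in("w2","w3"):
    c=np.load(f"/tmp/{nm}.npy",allow_pickle=True).item()
    for z in(.06,.07,.075):
        s,f,a,k=disc(c,{"w2":(120,310),"w3":(120,250)}[nm],z,box=75); print(nm,z,s.round(4),f.round(2),k,np.percentile(a,[5,10,30,50,70,90]).round(0))
E
```

```text
t: 27.15
ee_pos: [0.4864, -0.0581, 0.2343]
tool_rot: [-3.021, -0.86, 0.002]
wrist_force: [0.5, 0.2, 0.2]
finger_gap: 0.085
grip_force: 0.0
t: 27.28
ee_pos: [0.4895, -0.0583, 0.2371]
tool_rot: [3.021, 0.86, 0.012]
wrist_force: [-0.7, -0.1, -1.1]
finger_gap: 0.0848
grip_force: 0.0
t 27.275 ee [ 0.4895 -0.0583  0.2371] xaz 31.8 tilt [ 0.007  0.002 -1.   ] q [-0.63 -0.06  0.67  1.82  0.04  1.36 -0.98] gap 0.0848 | d [-0.0033 -0.0015  0.131 ]
w [ 0.4871 -0.058   0.0634] 0.67 [-6. -6. -5. 31. 71. 73. 73.]
t [ 0.5744 -0.3686  0.2806] 0.06 [ 45.  52.  88. 108. 130. 157. 168.]
w2 0.06 [ 0.4716 -0.2897  0.0661] 0.71 363 [-141. -141. -139. -115.  -89.  -63.]
w2 0.07 [ 0.4698 -0.2818  0.0644] 0.72 363 [-141. -141. -139. -115.  -89.  -63.]
w2 0.075 [ 0.4688 -0.2779  0.0635] 0.72 363 [-141. -141. -139. -115.  -89.  -63.]
w3 0.06 [ 0.4717 -0.2907  0.0664] 0.69 413 [-148. -145. -140. -119.  -88.  -63.]
w3 0.07 [ 0.4701 -0.2835  0.0644] 0.7 413 [-148. -144. -140. -119.  -88.  -63.]
w3 0.075 [ 0.4693 -0.2799  0.0635] 0.7 413 [-149. -145. -140. -119.  -89.  -63.]
```

```bash
python3 steer.py '.085 -.027 .036 0 0 0 0;.085 -.027 .036 0 0 0 0;.085 -.027 .036 .01 0 0 0;.085 -.027 .036 .01 0 0 0;.085 -.027 .036 .01 0 0 0'
python3 steer.py '.085 0 0 0 0 0 0;.085 0 0 0 0 0 0'
python3 - <<'E'
from h import *
c=env.camera("wrist"); go([.470,-.2825,.15]); np.save("/tmp/w9.npy",c,allow_pickle=True)
for z in(.06,.07,.075):
    s,f,a,k=disc(c,proj(c,[.47,-.2425,.07]),z,box=130,thr=60); print(z,s.round(4),f.round(2),k,np.percentile(a,[5,10,30,50,70,90]).round(0))
# angular brightness profile at r=50 mm on the fixed top plane
for h in range(-180,180,8):
    p=proj(c,[.470+.05*np.cos(np.radians(h)),-.2825+.05*np.sin(np.radians(h)),.065]).astype(int)
    if 0<=p[0]<640 and 0<=p[1]<480: print(h,int(c["color"][p[1],p[0]].mean()),end="; ")
E
```

```text
t: 28.0
ee_pos: [0.4659, -0.283, 0.2012]
tool_rot: [-3.02, -0.86, 0.003]
wrist_force: [-0.1, 1.0, 0.1]
finger_gap: 0.0849
grip_force: 0.0
t: 28.25
ee_pos: [0.4666, -0.2814, 0.2019]
tool_rot: [-3.02, -0.859, 0.003]
wrist_force: [0.2, 0.2, -0.0]
finger_gap: 0.0849
grip_force: 0.0
t 28.3 ee [ 0.4671 -0.2808  0.2023] xaz 31.9 tilt [-0.002  0.001 -1.   ] q [-0.36  0.14  0.94  1.76 -0.12  1.3  -0.41] gap 0.0852 | d [0.0016 0.003  0.0522]
0.06 [ 0.4684 -0.2864  0.0653] 0.75 484 [-144. -144. -142.  -98.  -62.  -61.]
0.07 [ 0.4703 -0.285   0.0631] 0.75 484 [-144. -144. -142.  -98.  -62.  -61.]
0.075 [ 0.4713 -0.2842  0.0621] 0.75 484 [-144. -144. -143.  -99.  -62.  -61.]
-180 27; -172 24; -164 23; -156 22; -148 26; -140 81; -132 114; -124 110; -116 115; -108 113; -100 141; -92 142; -84 138; -76 137; -68 141; -60 26; -52 30; -44 29; -36 30; -28 26; -20 28; -12 28; -4 30; 4 26; 12 31; 20 30; 28 28; 36 25; 44 25; 52 30; 60 21; 68 29; 76 27; 84 24; 92 27; 100 26; 108 27; 116 26; 124 21; 132 18; 140 25; 148 28; 156 19; 164 24; 172 25;
```

```bash
python3 steer.py '.085 .001 .0052 .05 0 0 0;.085 0 0 .05 0 0 0;.085 0 0 .035 0 0 0;.085 0 0 .010 0 0 0;.085 0 0 0 0 0 0'
python3 -c "
from h import *
go([.4705,-.2848,.057])"
python3 steer.py '.03 0 0 0 0 0 0;.03 0 0 0 0 0 0;.03 0 0 0 0 0 0;.03 0 0 0 0 0 0;.03 0 0 0 0 0 0' 25
python3 steer.py '.03 0 0 0 0 0 -.18;.03 0 0 -.0004 0 0 -.18;.03 0 0 -.0004 0 0 -.18;.03 0 0 -.0004 0 0 -.15;.03 0 0 0 0 0 0'
python3 -c "
from h import *
go([.4705,-.2848,.057]); s=env.observe(); print(s['torque'],s['grip_force'])"
```

```text
t: 28.92
ee_pos: [0.4712, -0.2855, 0.0585]
tool_rot: [-3.021, -0.862, -0.0]
wrist_force: [0.2, -0.7, 0.1]
finger_gap: 0.0851
grip_force: 0.0
t 28.925 ee [ 0.4712 -0.2855  0.0585] xaz 31.8 tilt [ 0.  0. -1.] q [-0.26  0.34  0.89  1.9  -0.3   1.04 -0.26] gap 0.0851 | d [-0.0002 -0.001   0.0015]
t: 29.55
ee_pos: [0.4712, -0.2861, 0.0592]
tool_rot: [-3.021, -0.86, -0.002]
wrist_force: [-1.1, 1.8, 5.4]
finger_gap: 0.034
grip_force: 26.6
t: 30.18
ee_pos: [0.4706, -0.2857, 0.0605]
tool_rot: [-2.552, -1.83, -0.003]
wrist_force: [-2.6, 3.0, 7.9]
finger_gap: 0.0338
grip_force: 26.7
t 30.175 ee [ 0.4706 -0.2857  0.0605] xaz 71.3 tilt [ 0.     0.002 -1.   ] q [-0.16  0.3   0.75  1.9  -0.24  1.03  0.37] gap 0.0338 | d [ 0.0008 -0.0004  0.0035]
[ 0.71991538  0.65813138 -0.27482306] 26.703648269176483
```

```bash
python3 steer.py '.03 0 0 -.001 0 0 -.06;.03 0 0 0 0 0 -.06;.03 0 0 0 0 0 0'
python3 -c "
from h import *
go([.4705,-.2848,.057]); s=env.observe(); print(s['torque'],s['grip_force'])"
python3 steer.py '.085 0 0 0 0 0 0;.085 0 0 0 0 0 0;.085 0 0 -.03 0 0 0;.085 0 0 -.05 0 0 0;.085 0 0 -.05 0 0 0'
python3 steer.py '.085 0 0 -.03 0 0 0;.085 0 0 0 0 0 0'
python3 - <<'E'
from h import *
c=env.camera("wrist"); go([.470,-.2825,.15]); np.save("/tmp/w10.npy",c,allow_pickle=True)
for z in(.065,.071,.075):
    s,f,a,k=disc(c,proj(c,[.44,-.2625,.07]),z,box=130,thr=60); print(z,s.round(4),f.round(2),k,np.percentile(a,[5,10,30,50,70,90]).round(0))
for h in range(-180,180,8):
    p=proj(c,[.4705+.05*np.cos(np.radians(h)),-.2848+.05*np.sin(np.radians(h)),.066]).astype(int)
    if 0<=p[0]<640 and 0<=p[1]<480: print(h,int(c["color"][p[1],p[0]].mean()),end="; ")
blocks(env.camera("top"))
E
```

```text
t: 30.55
ee_pos: [0.4701, -0.2872, 0.0608]
tool_rot: [2.44, 1.978, -0.001]
wrist_force: [-1.3, -0.9, 2.0]
finger_gap: 0.0339
grip_force: 26.2
t 30.55 ee [ 0.4701 -0.2872  0.0608] xaz 78.0 tilt [-0. -0. -1.] q [-0.14  0.3   0.74  1.9  -0.23  1.03  0.48] gap 0.0339 | d [ 0.0024 -0.0001  0.0038]
[-0.31240844  0.53337505 -0.29707056] 26.16840898990631
t: 31.18
ee_pos: [0.4708, -0.2859, 0.1916]
tool_rot: [-2.438, -1.981, 0.0]
wrist_force: [0.7, -0.6, 0.3]
finger_gap: 0.0849
grip_force: 0.0
t: 31.42
ee_pos: [0.4725, -0.2869, 0.2231]
tool_rot: [2.435, 1.978, 0.005]
wrist_force: [0.5, -0.6, -0.7]
finger_gap: 0.0852
grip_force: 0.0
t 31.475 ee [ 0.4715 -0.2863  0.2212] xaz 78.2 tilt [ 0.002 -0.    -1.   ] q [-0.21  0.12  0.78  1.72 -0.09  1.34  0.37] gap 0.0851 | d [ 0.0033 -0.0024  0.0712]
0.065 [ 0.4697 -0.2861  0.0643] 0.75 449 [-107. -107. -106.  -61.  -24.  -22.]
0.071 [ 0.47   -0.2848  0.0631] 0.75 449 [-107. -107. -106.  -61.  -24.  -22.]
0.075 [ 0.4702 -0.2839  0.0623] 0.75 449 [-107. -107. -106.  -62.  -24.  -22.]
-180 25; -172 25; -164 23; -156 26; -148 26; -140 28; -132 25; -124 30; -116 29; -108 27; -100 136; -92 138; -84 135; -76 132; -68 135; -60 131; -52 128; -44 124; -36 125; -28 119; -20 33; -12 27; -4 29; 4 24; 12 26; 20 26; 28 27; 36 30; 44 26; 52 26; 60 27; 68 26; 76 26; 84 29; 92 23; 100 27; 108 24; 116 25; 124 24; 132 27; 140 28; 148 32; 156 20; 164 26; 172 25;
```

Stock cap is fully open (sector −106° to −23°, bright all through). Back for the last block.

```bash
python3 steer.py '.05 .0547 -.014 0 0 0 0;.05 .0547 -.014 0 0 0 0;.05 .0547 -.014 0 0 0 0;.05 .0547 -.014 0 0 0 0;.05 .0547 -.014 0 0 0 0'
python3 steer.py '.05 .0547 -.0113 0 0 0 0;.05 .0547 -.0113 0 0 0 0;.05 .0547 -.0085 0 0 0 0;.05 .0547 -.0085 0 0 0 0;.05 .0547 -.0085 0 0 0 0'
python3 steer.py '.05 .0547 -.0085 .02 0 0 0;.05 .0547 -.0085 .02 0 0 0;.05 0 0 .02 0 0 .187;.05 0 0 0 0 0 0;.05 0 0 0 0 0 0'
python3 - <<'E'
from h import *
c=env.camera("wrist"); go([.4808,.3925,.05]); blocks(c)
E
```

```text
t: 32.15
ee_pos: [0.457, -0.0023, 0.2189]
tool_rot: [-2.437, -1.98, 0.003]
wrist_force: [0.6, 0.6, -0.2]
finger_gap: 0.0498
grip_force: 0.0
t: 32.78
ee_pos: [0.4663, 0.2747, 0.2185]
tool_rot: [-2.438, -1.981, 0.004]
wrist_force: [-0.1, -0.8, -0.8]
finger_gap: 0.0502
grip_force: 0.0
t: 33.4
ee_pos: [0.4734, 0.3829, 0.1603]
tool_rot: [2.611, 1.746, -0.001]
wrist_force: [-0.6, 0.0, 0.7]
finger_gap: 0.0502
grip_force: 0.0
t 33.45 ee [0.4737 0.3831 0.1611] xaz 67.5 tilt [ 0.001  0.    -1.   ] q [-0.86  0.26  0.17  1.64 -0.05  1.24 -1.08] gap 0.0502 | d [0.0113 0.0029 0.1111]
whole px [602. 209.] xy 0.7095 0.3029 size 38.8 14.0 long axis az 4.5
top px [604. 206.] xy 0.7037 0.3064 size 21.9 7.8 long axis az -22.4
whole px [325. 212.] xy 0.4805 0.3921 size 26.0 23.5 long axis az -22.4
top px [326. 214.] xy 0.4809 0.392 size 22.7 19.3 long axis az -22.4
```

```bash
python3 steer.py '.05 .0113 .0029 .05 0 0 0;.05 0 0 .05 0 0 0;.05 0 0 .045 0 0 0;.05 0 0 .02 0 0 0;.05 0 0 0.005 0 0 0'
python3 steer.py '0.01 0 0 0 0 0 0;0.01 0 0 0 0 0 0;0.01 0 0 0 0 0 0;0.01 0 0 0 0 0 0' 35
python3 -c "
from h import *
go([.4808,.3925,.05])"
python3 steer.py '0.01 0 0 -.04 0 0 0;0.01 0 0 -.05 0 0 0;0.01 0 0 -.05 0 0 0;0.01 0 0 -.05 0 0 0;0.01 0 0 -.015 0 0 0'
python3 steer.py '0.01 0 0 0 0 0 0'
```

```text
t: 34.08
ee_pos: [0.4804, 0.3928, -0.0095]
tool_rot: [2.613, 1.744, -0.0]
wrist_force: [-0.6, -0.3, 0.3]
finger_gap: 0.0501
grip_force: 0.0
t: 34.58
ee_pos: [0.4815, 0.3943, -0.0073]
tool_rot: [-2.612, -1.744, -0.006]
wrist_force: [0.6, -0.5, 7.5]
finger_gap: 0.025
grip_force: 36.1
t 34.575 ee [ 0.4815  0.3943 -0.0073] xaz 67.5 tilt [ 0.003  0.003 -1.   ] q [-0.85  0.46  0.15  1.75 -0.08  0.94 -1.06] gap 0.025 | d [-0.0018  0.0001 -0.0573]
t: 35.2
ee_pos: [0.4816, 0.3944, 0.2002]
tool_rot: [-2.612, -1.744, -0.011]
wrist_force: [0.2, -0.7, -0.6]
finger_gap: 0.0246
grip_force: 35.4
t: 35.33
ee_pos: [0.4804, 0.3935, 0.1965]
tool_rot: [-2.612, -1.744, -0.003]
wrist_force: [-0.5, 0.1, -0.9]
finger_gap: 0.0251
grip_force: 35.4
```

```bash
python3 steer.py '.01 -.0567 .0188 0 0 0 0;.01 -.0567 .0188 0 0 0 0;.01 -.0567 .0188 0 0 0 0;.01 -.0567 .0188 0 0 0 0;.01 -.0567 .0188 0 0 0 0'
python3 steer.py '.01 -.0567 .0188 0 0 0 0;.01 -.0529 .028 0 0 0 0;.01 -.0529 .028 0 0 0 0;.01 -.0529 .028 0 0 0 0;.01 -.0529 .028 0 0 0 0'
python3 steer.py '.01 -.0529 .028 0 0 0 0;.01 -.0529 .028 0 0 0 0;.01 0 0 0 0 0 -.168;.01 0 0 0 0 0 -.168;.01 0 0 0 0 0 -.168'
python3 steer.py '.01 0 0 0 0 0 -.168;.01 0 0 0 0 0 -.165;.01 0 0 0 0 0 0'
python3 - <<'E'
from h import *
go([.4877,-.322,.075])
c=env.camera("wrist"); cv2.imwrite("pics/w11.png",c["color"][100:420,120:520])
E
```

```text
t: 35.95
ee_pos: [0.4565, 0.093, 0.1931]
tool_rot: [-2.612, -1.744, 0.006]
wrist_force: [0.4, -0.4, -0.4]
finger_gap: 0.025
grip_force: 35.4
t: 36.58
ee_pos: [0.4749, -0.2039, 0.1934]
tool_rot: [-2.611, -1.744, 0.003]
wrist_force: [0.9, 0.2, -0.5]
finger_gap: 0.0247
grip_force: 35.4
t: 37.2
ee_pos: [0.4859, -0.3214, 0.1926]
tool_rot: [-2.087, -2.343, 0.003]
wrist_force: [-0.0, -0.6, 0.1]
finger_gap: 0.0249
grip_force: 35.4
t: 37.58
ee_pos: [0.4862, -0.3212, 0.1933]
tool_rot: [-1.679, -2.651, 0.001]
wrist_force: [-0.4, 0.6, -0.3]
finger_gap: 0.0248
grip_force: 35.4
t 37.575 ee [ 0.4862 -0.3212  0.1933] xaz 115.3 tilt [-0.003  0.001 -1.   ] q [-0.07  0.22  0.71  1.68 -0.15  1.3   1.11] gap 0.0248 | d [-0.0017  0.0013  0.1183]
```

View pics/w11.png

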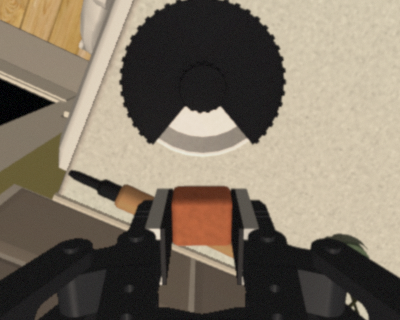

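The block in the hand is square to the stock cap's gap, which is straight above it at crop (203,130). Lower, release, back off and check.

```bash
python3 steer.py '.01 -.0017 .0013 .05 0 0 0;.01 0 0 .05 0 0 0;.01 0 0 .025 0 0 0;.01 0 0 0 0 0 0;.05 0 0 0 0 0 0'
python3 steer.py '.05 0 0 0 0 0 0;.05 0 0 0 0 0 0;.05 0 0 -.05 0 0 0;.05 0 0 -.05 0 0 0;.085 0 0 -.05 0 0 0'
python3 steer.py '.085 -.04 0 0 0 0 0;.085 0 0 0 0 0 0'
python3 - <<'E'
from h import *
go([.4703,-.2848,.060]); c=env.camera("wrist"); np.save("/tmp/w12.npy",c,allow_pickle=True)
blocks(c,.025); print([proj(c,[.4877,-.322,z]).round(0).tolist() for z in(.02,.066)])
p=proj(c,[.45,-.26,.071]); print(p)
S=env.camera("side"); h=cv2.cvtColor(S["color"],cv2.COLOR_BGR2HSV)
E
```

```text
t: 38.25
ee_pos: [0.4897, -0.3233, 0.0713]
tool_rot: [1.679, 2.653, -0.0]
wrist_force: [1.1, -0.2, 0.9]
finger_gap: 0.042
grip_force: 0.0
t: 38.88
ee_pos: [0.4891, -0.3229, 0.2227]
tool_rot: [1.678, 2.654, 0.001]
wrist_force: [-0.1, -0.8, -0.1]
finger_gap: 0.0664
grip_force: 0.0
t: 39.12
ee_pos: [0.5066, -0.3614, 0.2213]
tool_rot: [1.681, 2.652, -0.003]
wrist_force: [-0.3, 0.9, 0.1]
finger_gap: 0.085
grip_force: 0.0
t 39.125 ee [ 0.5066 -0.3614  0.2213] xaz 115.3 tilt [ 0.001 -0.003 -1.   ] q [-0.01  0.31  0.73  1.54 -0.2   1.37  1.18] gap 0.085 | d [ 8.52e-02 -1.00e-04  1.61e-01]
whole px [323. 176.] xy 0.4926 -0.3269 size 24.9 21.4 long axis az 25.3
top px [323. 176.] xy 0.4923 -0.3264 size 23.8 18.6 long axis az 25.3
[[321.0, 170.0], [321.0, 174.0]]
[311.15587667  83.63074256]
```

```bash
python3 steer.py '.085 .0426 0 0 0 0 0;.085 .0426 0 .03 0 0 0;.085 0 0 .05 0 0 0;.085 0 0 .05 0 0 0;.085 0 0 .03 0 0 0'
python3 steer.py '.085 0 0 0 0 0 0'
python3 -c "
from h import *
go([.4703,-.2848,.0605])"
python3 steer.py '.03 0 0 0 0 0 0;.03 0 0 0 0 0 0;.03 0 0 0 0 0 0;.03 0 0 0 0 0 0;.03 0 0 0 0 0 0' 25
python3 steer.py '.03 0 0 .0003 0 0 .18;.03 0 0 .0003 0 0 .18;.03 0 0 .0004 0 0 .18;.03 0 0 .0004 0 0 .18;.03 0 0 .0004 0 0 .18'
python3 steer.py '.03 0 0 .0004 0 0 .18;.03 0 0 .0004 0 0 .18;.03 0 0 .0004 0 0 .18;.03 0 0 0 0 0 .1;.03 0 0 0 0 0 0'
python3 -c "
from h import *
go([.4703,-.2848,.0605]); s=env.observe(); print(s['torque'])"
```

```text
t: 39.85
ee_pos: [0.4682, -0.2797, 0.058]
tool_rot: [-1.675, -2.654, -0.001]
wrist_force: [-0.2, 1.1, -0.0]
finger_gap: 0.0847
grip_force: 0.0
t: 39.98
ee_pos: [0.4675, -0.28, 0.0582]
tool_rot: [-1.675, -2.651, 0.001]
wrist_force: [0.1, 0.3, 0.4]
finger_gap: 0.0854
grip_force: 0.0
t 39.975 ee [ 0.4675 -0.28    0.0582] xaz 115.4 tilt [-0.005  0.003 -1.   ] q [-0.11  0.28  0.69  1.91 -0.21  1.03  1.11] gap 0.0854 | d [-0.0055  0.0004 -0.0023]
t: 40.6
ee_pos: [0.4688, -0.2833, 0.0621]
tool_rot: [-1.68, -2.654, 0.001]
wrist_force: [-5.8, -0.3, 8.9]
finger_gap: 0.0343
grip_force: 25.8
t: 41.22
ee_pos: [0.4719, -0.2834, 0.0606]
tool_rot: [2.668, 1.651, 0.005]
wrist_force: [1.8, -1.4, 2.7]
finger_gap: 0.0339
grip_force: 25.4
t: 41.85
ee_pos: [0.4744, -0.2844, 0.0597]
tool_rot: [3.045, 0.738, 0.011]
wrist_force: [7.7, -5.4, -1.2]
finger_gap: 0.0341
grip_force: 25.1
t 41.85 ee [ 0.4744 -0.2844  0.0597] xaz 27.2 tilt [ 0.009 -0.006 -1.   ] q [-0.34  0.36  0.97  1.91 -0.35  1.04 -0.31] gap 0.0341 | d [-0.0038 -0.0015 -0.0008]
[-0.96687813 -1.5315338   0.39058607]
```

```bash
python3 steer.py '.085 0 0 0 0 0 0;.085 0 0 0 0 0 0;.085 0 0 -.03 0 0 0;.085 0 0 -.05 0 0 0;.085 0 0 -.05 0 0 0'
python3 steer.py '.085 0 0 -.04 0 0 0;.085 0 0 0 0 0 0;.085 0 0 0 0 0 0'
python3 - <<'E'
from h import *
go([.4703,-.2848,.06]); c=env.camera("wrist"); T=env.camera("top"); S=env.camera("side"); np.save("/tmp/w13.npy",c,allow_pickle=True)
for z in(.063,.068,.072):
    s,f,a,k=disc(c,proj(c,[.50,-.26,.07]),z,box=130,thr=60); print("stock",z,s.round(4),f.round(2),np.percentile(a,[5,10,30,50,70,90]).round(0))
for z in(.11,.114,.12):
    s,f,a,k=disc(c,proj(c,[.465,-.075,.115]),z,box=130,thr=60); print("weigh",z,s.round(4),f.round(2),np.percentile(a,[5,10,30,50,70,90]).round(0))
for n,q in(("top",T),("side",S)):
    h=cv2.cvtColor(q["color"],cv2.COLOR_BGR2HSV); m=(((h[...,0]<12)|(h[...,0]>174))&(h[...,1]>60)&(h[...,2]>60)).astype(np.uint8)
    k,l,st,ce=cv2.connectedComponentsWithStats(m); print(n,[(ce[i].round(0).tolist(),int(st[i,4])) for i in range(1,k) if st[i,4]>15])
print("exp side weigh",proj(S,[.476,-.034,.07]),"stock",proj(S,[.488,-.322,.015]))
# brass weights
h=cv2.cvtColor(T["color"],cv2.COLOR_BGR2HSV); m=((h[...,0]>12)&(h[...,0]<28)&(h[...,1]>140)&(h[...,2]>90)).astype(np.uint8)[220:260,300:350]
k,l,st,ce=cv2.connectedComponentsWithStats(m); print("brass",[(ce[i]+[300,220]).round(0).tolist() for i in range(1,k)])
E
```

```text
t: 42.48
ee_pos: [0.469, -0.2818, 0.1884]
tool_rot: [-3.053, -0.737, 0.002]
wrist_force: [0.8, -0.2, -0.5]
finger_gap: 0.0852
grip_force: 0.0
t: 42.85
ee_pos: [0.4692, -0.2815, 0.2266]
tool_rot: [-3.052, -0.738, 0.001]
wrist_force: [-0.3, 0.1, -0.3]
finger_gap: 0.085
grip_force: 0.0
t 42.85 ee [ 0.4692 -0.2815  0.2266] xaz 27.2 tilt [-0.001  0.001 -1.   ] q [-0.48  0.15  1.08  1.72 -0.13  1.35 -0.48] gap 0.085 | d [-0.0005  0.0037  0.1666]Traceback (most recent call last):
  File "<stdin>", line 4, in <module>
    return _quantile_unchecked(
        a, q, axis, out, overwrite_input, method, keepdims, weights)
    return _ureduce(a,
                    func=_quantile_ureduce_func,
    ...<5 lines>...
                    overwrite_input=overwrite_input,
                    method=method)
    r = func(a, **kwargs)
    result = _quantile(arr,
                       quantiles=q,
    ...<2 lines>...
                       out=out,
                       weights=wgt)
    slices_having_nans = np.isnan(arr[-1, ...])
                                  ~~~^^^^^^^^^
IndexError: index -1 is out of bounds for axis 0 with size 0
```

Run:
```python
from h import *
c=np.load("/tmp/w13.npy",allow_pickle=True).item(); T=env.camera("top"); S=env.camera("side")
def prof(C,r,z):
    o=[]
    for h in range(-180,180,2):
        p=proj(c,[C[0]+r*np.cos(np.radians(h)),C[1]+r*np.sin(np.radians(h)),z]).astype(int)
        if 0<=p[0]<640 and 0<=p[1]<480 and c["color"][p[1],p[0]].mean()>60: o.append((h,int(c["color"][p[1],p[0]].mean())))
    print(o[:3],o[-3:],len(o),sorted(set(v for _,v in o)))
prof([.4703,-.2848],.045,.066); prof([.4703,-.2848],.055,.066)
prof([.487,-.0583],.045,.112); prof([.487,-.0583],.055,.112)
for n,q in(("top",T),("side",S)):
    h=cv2.cvtColor(q["color"],cv2.COLOR_BGR2HSV); m=(((h[...,0]<12)|(h[...,0]>174))&(h[...,1]>60)&(h[...,2]>60)).astype(np.uint8)
    k,l,st,ce=cv2.connectedComponentsWithStats(m); print(n,[(ce[i].round(0).tolist(),int(st[i,4])) for i in range(1,k) if st[i,4]>15])
print("exp side weigh",proj(S,[.476,-.034,.07]),"stock",proj(S,[.488,-.322,.015]))
h=cv2.cvtColor(T["color"],cv2.COLOR_BGR2HSV); m=((h[...,0]>12)&(h[...,0]<28)&(h[...,1]>140)&(h[...,2]>90)).astype(np.uint8)[220:260,300:350]
k,l,st,ce=cv2.connectedComponentsWithStats(m); print("brass",[(ce[i]+[300,220]).round(0).tolist() for i in range(1,k)])
# dark weigh knob top / pan in side view for beam level
g=S["color"].max(2); print("knob rows", [int(y) for y in range(195,240) if g[y,371]<60])
```

```text
[(-180, 114), (-178, 115), (-176, 113)] [(-108, 102), (176, 101), (178, 117)] 39 [101, 102, 113, 114, 115, 116, 117]
[(-180, 115), (-178, 117), (-176, 114)] [(174, 73), (176, 112), (178, 115)] 40 [73, 85, 112, 113, 114, 115, 116, 117]
[(-4, 108), (-2, 116), (0, 115)] [(64, 115), (66, 114), (68, 116)] 29 [108, 114, 115, 116, 117, 118]
[] [] 0 []
top []
side [([384.0, 247.0], 95), ([371.0, 252.0], 81), ([220.0, 313.0], 99)]
exp side weigh [370.99843487 246.96714273] stock [391.58346279 226.55744477]
brass [[321.0, 233.0], [323.0, 242.0]]
knob rows [215, 216, 217, 218, 219, 220, 221, 222, 223, 224, 225, 226, 227, 228, 229, 230, 231, 232, 233, 234, 235, 236, 237, 238]
```

Run:
```python
from h import *
def edges(c,C,z,thr=65):
    o=[]
    for r in(.035,.042,.05):
        hs=np.arange(-180,180,.5); v=[]
        for h in hs:
            p=proj(c,[C[0]+r*np.cos(np.radians(h)),C[1]+r*np.sin(np.radians(h)),z]); 
            v.append(cv2.getRectSubPix(c["color"],(1,1),tuple(map(float,p))).mean())
        b=np.array(v)>thr; a=np.radians(hs[b]); o.append((round(float(np.degrees(np.angle(np.exp(1j*a).mean()))),1),b.sum()/2))
    return o
L=lambda n:np.load(f"/tmp/{n}.npy",allow_pickle=True).item()
print("stock open",edges(L("w10"),(.4703,-.2848),.071)); print("stock now",edges(L("w13"),(.4703,-.2848),.068)); print("stock start",edges(L("w9"),(.4703,-.2848),.069))
print("weigh open",edges(L("w3"),(.487,-.0583),.124)); print("weigh start",edges(L("w2"),(.487,-.0583),.121)); print("weigh shut",edges(L("w8"),(.487,-.0583),.114))
S=env.camera("side"); print([proj(S,[.487,-.0583,z]).round(1).tolist() for z in(.138,.130,.146)])
g=cv2.GaussianBlur(S["color"],(1,1),0).max(2)[205:225,371]; print(g.tolist())
for z in(.106,.114,.122):
    s,f,a,k=disc(L("w8"),proj(L("w8"),[.50,-.09,.115]),z,box=130); print(z,s.round(4))
# pan tilt: grey pan rim ellipse in top view
T=env.camera("top"); p=proj(T,[.6435,.03,.06]); print(p)
```

```text
stock open [(-65.0, np.float64(82.5)), (-64.8, np.float64(82.0)), (-65.0, np.float64(80.5))]
stock now [(-146.8, np.float64(80.0)), (-147.0, np.float64(79.5)), (-147.2, np.float64(80.0))]
stock start [(-102.5, np.float64(80.5)), (-102.5, np.float64(80.5)), (-102.8, np.float64(80.0))]
weigh open [(117.5, np.float64(78.5)), (117.3, np.float64(79.0)), (117.3, np.float64(79.0))]
weigh start [(37.2, np.float64(77.0)), (37.0, np.float64(77.5)), (37.0, np.float64(77.5))]
weigh shut [(33.5, np.float64(77.5)), (33.5, np.float64(77.5)), (33.5, np.float64(78.5))]
[[370.7, 217.5], [370.5, 220.5], [370.8, 214.4]]
[89, 90, 120, 144, 125, 111, 108, 100, 94, 71, 26, 22, 25, 28, 24, 13, 18, 18, 15, 11]
0.106 [ 0.4851 -0.0593  0.0654]
0.114 [ 0.4869 -0.0582  0.0636]
0.122 [ 0.4886 -0.0571  0.0618]
[322.10783724 238.73409282]
```

```bash
python3 steer.py '.085 0 0 0 0 0 0;.085 0 0 0 0 0 0;.085 0 0 0 0 0 0;.085 0 0 0 0 0 0;.085 0 0 0 0 0 0'
python3 - <<'E'
from h import *
S=env.camera("side"); 
def br(im):
    h=cv2.cvtColor(im,cv2.COLOR_BGR2HSV); m=((h[...,0]>12)&(h[...,0]<28)&(h[...,1]>140)&(h[...,2]>90)); m[:230]=0;m[265:]=0;m[:,:275]=0;m[:,320:]=0
    y,x=np.nonzero(m); return x.mean().round(2),y.mean().round(2),len(x)
lev=cv2.imread("pics/w7.png")[:,400:]; lev=cv2.resize(lev,(150,120),interpolation=cv2.INTER_AREA); f=np.zeros((480,640,3),np.uint8); f[170:290,270:420]=lev
print("start",br(cv2.imread("pics/side0.png")),"level",br(f),"now",br(S["color"]))
a,b=[proj(S,[.63,.02,z]) for z in(.05,.058)]; print("8mm =",b-a)
E
```

```text
t: 43.82
ee_pos: [0.4698, -0.282, 0.2274]
tool_rot: [-3.054, -0.738, -0.0]
wrist_force: [0.1, 0.4, -0.5]
finger_gap: 0.085
grip_force: 0.0
start (np.float64(296.89), np.float64(251.55), 118) level (np.float64(297.08), np.float64(248.79), 114) now (np.float64(296.98), np.float64(248.68), 117)
8mm = [-0.03559851 -2.88305745]
```

```bash
python3 -c "
from workcell import env
print(env.close_job())"
```

```text
the job is handed in; nothing more can be done
None
```

Job handed in: two blocks balance the two weights in the weighing jar with the beam level, the third block is in the stock jar, and both caps are screwed shut; no verdict was returned.

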